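# Refill the glass-deposit token dispenser

### The arm

A 7-joint arm with a two-finger parallel gripper is mounted at the origin on the work surface. World frame = base frame: x ahead of the robot, y to its left, z up, the work surface at z = 0. Lengths are in m, angles in rad, forces in N, time in s.
With the tool pointing down it reaches from about 0.425 to 0.925 m from the base axis. Payload 6.8 kg.
Tool frame: the origin (TCP) lies at the very end of the fingers, on their centre line; the grasp point (between the pads) lies 19 mm behind it; z points along the fingers, y is the line along which they close (so a half turn about z gives the same grasp; the last joint's range is limited). The gripper opens to 85 mm and grips with 20 to 120 N. Pads are 22 mm wide; open, the fingers measure 114 mm over their backs; the gripper's body (76 mm by 85 mm) begins 54 mm behind the grasp point. The pads swing forward as they close: fully open they stand 13 mm farther back than shut.
Start: joints at [1.195, 0.477, 0.022, 1.555, -0.011, 1.109, -0.083], TCP at [0.179, -0.651, 0.207] pointing down, gripper open.
Joint ranges: [-2.96, 2.96], [-0.34, 2.1], [-1.41, 1.46], [0.24, 2.44], [-1.37, 4.51], [0.17, 1.92], [-2.96, 2.96]. Speed limits (rad/s): [2.39, 2.39, 3.14, 3.14, 3.14, 3.14, 3.14].

### API

Orientations are given as a unit quaternion [w, x, y, z].
In Python, from station import get_obs, read_camera, hand_in gives the robot as it stands.
- The arm moves only by the tool arm_command, never from a script. Its argument "commands" is one flat list of numbers, 7 for each row, row after row: the shift along the tool's x, y, z in m, then the turn, a rotation vector about the tool's x, y, z in degrees, then the opening, from 0 (shut) to 1 (fully open). In form: [tx, ty, tz, rx, ry, rz, fingers, tx, ty, tz, rx, ry, rz, fingers, ...]. A call has 1 to 8 rows; each row is the pose to reach, as a shift and turn from the pose commanded when the call began, along the tool's axes at that moment; what a row does not reach only later rows make up. A row lasts 1/10 s, in which the tool goes at most 50 mm and 8.59 degrees, less where a joint would pass 70% of its speed; a pose out of reach is approached as far as the arm can. A call with a gripper value outside its range is refused whole. The fingers move at their own pace and stop on an object; "force" is the grip in N (left out, the last holds). Time passes only in rows, so rows that repeat a pose let the fingers close. It gives the time, the measured TCP pose, the force, the opening and the grip force at its end, in the units of the state.
- get_obs(): the state, without advancing time (a new reading comes with each control period).
- read_camera(name): name is "side" or "top" or "wrist"; returns a dict with "img" (384x512x3 uint8, red, green, blue), "camera_matrix" (3x3 intrinsics, pixels), "pose" (4x4, takes a point from camera to world coordinates). Camera axes: x right, y down, z forward; pixel columns grow to the right and rows downward; lengths in m; the calibration is good to about 2 mm. The wrist camera is an equidistant fisheye: a pixel r from the principal point sees the ray r / f radians off the axis. A picture is of the moment at which its call begins. There is no depth.
- hand_in(): hands the job in; it is judged then, once.
The state is a dict: "t": time; "q": joint angles; "joint_vel": joint speeds; "joint_torque": joint torques, N m; "eef_pos": TCP position; "tool_rot": TCP orientation; "contact_force": force on the tool from outside, world axes, zero at the start; "torque": the same for the moment, N m; "gripper_width": opening from 0.0 (shut) to 1.0 (fully open); "grasp_force": force on a finger pad.
Only numpy, scipy, OpenCV 4.12 (cv2) and the standard library are available. Lean on these libraries where they do the work, as an engineer would, in place of code of your own. Each camera call takes 0.05 s, during which the arm holds its last target. There are 200 camera calls.

### The job

Pull the token slide by its black knob fully out from under the hood, then drop orange tokens into the orange-collared tube and blue tokens into the blue-collared tube, on top of any already there, until the top of each stack is level with that tube's black mark, and put every token left over, of either colour, into the wooden tray. With both stacks at their marks, push the slide fully home under the hood; do not shift or tip the tumblers, portafilter, tamper or sugar bowl.

Things in the scene. Friction and masses are not known exactly. Their poses are not given: they have to be found in the camera images.
- orange1: orange glass-deposit token: a rigid disc 40 mm across and 10 mm thick with a white dot on both faces, 25 g; origin at the centre of its underside, z axis along the disc's axis. Starts flat on the counter; may be absent.
- orange2: orange glass-deposit token: a rigid disc 40 mm across and 10 mm thick with a white dot on both faces, 25 g; origin at the centre of its underside, z axis along the disc's axis. Starts flat on the counter; may be absent.
- orange3: orange glass-deposit token: a rigid disc 40 mm across and 10 mm thick with a white dot on both faces, 25 g; origin at the centre of its underside, z axis along the disc's axis. Starts flat on the counter; may be absent.
- orange4: orange glass-deposit token: a rigid disc 40 mm across and 10 mm thick with a white dot on both faces, 25 g; origin at the centre of its underside, z axis along the disc's axis. Starts flat on the counter; may be absent.
- orange5: orange glass-deposit token: a rigid disc 40 mm across and 10 mm thick with a white dot on both faces, 25 g; origin at the centre of its underside, z axis along the disc's axis. Starts flat on the counter; may be absent.
- orange_pre: orange glass-deposit token: a rigid disc 40 mm across and 10 mm thick with a white dot on both faces, 25 g; origin at the centre of its underside, z axis along the disc's axis. If present it already lies at the bottom of the orange tube.
- blue1: blue glass-deposit token: a rigid disc 40 mm across and 10 mm thick with a white dot on both faces, 25 g; origin at the centre of its underside, z axis along the disc's axis. Starts flat on the counter; may be absent.
- blue2: blue glass-deposit token: a rigid disc 40 mm across and 10 mm thick with a white dot on both faces, 25 g; origin at the centre of its underside, z axis along the disc's axis. Starts flat on the counter; may be absent.
- blue3: blue glass-deposit token: a rigid disc 40 mm across and 10 mm thick with a white dot on both faces, 25 g; origin at the centre of its underside, z axis along the disc's axis. Starts flat on the counter; may be absent.
- blue_pre: blue glass-deposit token: a rigid disc 40 mm across and 10 mm thick with a white dot on both faces, 25 g; origin at the centre of its underside, z axis along the disc's axis. If present it already lies at the bottom of the blue tube.
- orange_floor (a point): Centre of the inner floor (22 mm above the counter) of the clear, open-topped tube with the orange collar round its foot; moves with the slide, z up. Straight bore 48 mm, outside 54 mm; rim 46 mm above this point. The black ring round the tube is its mark, 40 mm above this point: the height of four tokens. Tokens are let drop flat at the mouth
- blue_floor (a point): Centre of the inner floor (22 mm above the counter) of the clear, open-topped tube with the blue collar round its foot; moves with the slide, z up. Straight bore 48 mm, outside 54 mm; rim 46 mm above this point. The black ring round the tube is its mark, 20 mm above this point: the height of two tokens. Tokens are let drop flat at the mouth
- dispenser: Fixed steel token dispenser: a 90 mm wide bed from y = -175 to 315 mm of its origin (on the counter, under the slide's centre line); its slide runs along its +y. A hood (104 mm wide, underside 80 mm, top 92 mm high) covers y = 110 to 315 mm, open to -y. Slide out: orange tube at y = 35 mm, blue tube at -50 mm, handle at -150 mm
- token_slide (a joint): Travel of the slide that carries both tubes and the handle, in m along the dispenser's +y axis: 0 = fully out at its stop (tubes in the open), 0.195 = fully home at its stop (both tubes under the hood, as it starts). Moves with about 2 N of friction and stays where it is left
- slide_grip (a point): Middle of the slide's handle: a black upright cylindrical knob 26 mm across and 35 mm tall (75 to 110 mm above the counter; this point is 92.5 mm up, on its axis) on a 14 mm post
- tray: Loose square wooden spares tray, 150 x 150 mm outside, walls 5 mm thick and 18 mm high, floor about 5 mm thick, 0.35 to 0.7 kg; origin at the centre of its underside, x and y along its sides
- tumbler1: Glass espresso tumbler, 60 mm across the rim and 75 mm tall, a bystander; origin at the centre of its foot
- tumbler2: Glass espresso tumbler, 60 mm across the rim and 75 mm tall, a bystander; origin at the centre of its foot
- tumbler3: Glass espresso tumbler, 60 mm across the rim and 75 mm tall, a bystander; origin at the centre of its foot
- tumbler4: Glass espresso tumbler, 60 mm across the rim and 75 mm tall, a bystander; origin at the centre of its foot
- portafilter: Chrome portafilter (78 mm basket, 42 mm high, black handle 180 mm long along its x), a bystander; origin under the basket
- tamper: Matte black steel tamper, 58 mm base, 90 mm tall, a bystander; origin at the centre of its base
- sugar_bowl: White ceramic sugar bowl with lid, 94 mm across, 93 mm tall, a bystander; origin at the centre of its foot

How it is judged:
On the way, in this order (a step that is already met when the one before it is completed fails the run):
1. the slide is pulled fully out from under the hood (value of joint token_slide below 0.008 m), for 0.2 s.
2. with the slide out, the orange and the blue stack both reach their marks ((((horizontal distance between orange1 and orange_floor below 0.008 m and z of orange1 in the frame of orange_floor above -0.004 m and angle between the z axis of orange1 and the z axis of orange_floor, either way round below 0.2 rad) and z of orange1 in the frame of orange_floor between 0.026 and 0.034 m) or ((horizontal distance between orange2 and orange_floor below 0.008 m and z of orange2 in the frame of orange_floor above -0.004 m and angle between the z axis of orange2 and the z axis of orange_floor, either way round below 0.2 rad) and z of orange2 in the frame of orange_floor between 0.026 and 0.034 m) or ((horizontal distance between orange3 and orange_floor below 0.008 m and z of orange3 in the frame of orange_floor above -0.004 m and angle between the z axis of orange3 and the z axis of orange_floor, either way round below 0.2 rad) and z of orange3 in the frame of orange_floor between 0.026 and 0.034 m) or ((horizontal distance between orange4 and orange_floor below 0.008 m and z of orange4 in the frame of orange_floor above -0.004 m and angle between the z axis of orange4 and the z axis of orange_floor, either way round below 0.2 rad) and z of orange4 in the frame of orange_floor between 0.026 and 0.034 m) or ((horizontal distance between orange5 and orange_floor below 0.008 m and z of orange5 in the frame of orange_floor above -0.004 m and angle between the z axis of orange5 and the z axis of orange_floor, either way round below 0.2 rad) and z of orange5 in the frame of orange_floor between 0.026 and 0.034 m) or ((horizontal distance between orange_pre and orange_floor below 0.008 m and z of orange_pre in the frame of orange_floor above -0.004 m and angle between the z axis of orange_pre and the z axis of orange_floor, either way round below 0.2 rad) and z of orange_pre in the frame of orange_floor between 0.026 and 0.034 m)) and (((horizontal distance between blue1 and blue_floor below 0.008 m and z of blue1 in the frame of blue_floor above -0.004 m and angle between the z axis of blue1 and the z axis of blue_floor, either way round below 0.2 rad) and z of blue1 in the frame of blue_floor between 0.006 and 0.014 m) or ((horizontal distance between blue2 and blue_floor below 0.008 m and z of blue2 in the frame of blue_floor above -0.004 m and angle between the z axis of blue2 and the z axis of blue_floor, either way round below 0.2 rad) and z of blue2 in the frame of blue_floor between 0.006 and 0.014 m) or ((horizontal distance between blue3 and blue_floor below 0.008 m and z of blue3 in the frame of blue_floor above -0.004 m and angle between the z axis of blue3 and the z axis of blue_floor, either way round below 0.2 rad) and z of blue3 in the frame of blue_floor between 0.006 and 0.014 m) or ((horizontal distance between blue_pre and blue_floor below 0.008 m and z of blue_pre in the frame of blue_floor above -0.004 m and angle between the z axis of blue_pre and the z axis of blue_floor, either way round below 0.2 rad) and z of blue_pre in the frame of blue_floor between 0.006 and 0.014 m)) and value of joint token_slide below 0.03 m), for 0.2 s.
3. the slide is pushed fully home under the hood (value of joint token_slide above 0.189 m), for 0.2 s.
At the end, for the whole second after the job is handed in: the orange stack is four tokens high and the blue stack two (top within 4 mm of the black mark, all lying flat), each of its own colour; every other token lies in the tray, which stands level; the slide is home to within 6 mm; tokens and tray at rest ((((horizontal distance between orange1 and orange_floor below 0.008 m and z of orange1 in the frame of orange_floor above -0.004 m and angle between the z axis of orange1 and the z axis of orange_floor, either way round below 0.2 rad) and z of orange1 in the frame of orange_floor between 0.026 and 0.034 m) or ((horizontal distance between orange2 and orange_floor below 0.008 m and z of orange2 in the frame of orange_floor above -0.004 m and angle between the z axis of orange2 and the z axis of orange_floor, either way round below 0.2 rad) and z of orange2 in the frame of orange_floor between 0.026 and 0.034 m) or ((horizontal distance between orange3 and orange_floor below 0.008 m and z of orange3 in the frame of orange_floor above -0.004 m and angle between the z axis of orange3 and the z axis of orange_floor, either way round below 0.2 rad) and z of orange3 in the frame of orange_floor between 0.026 and 0.034 m) or ((horizontal distance between orange4 and orange_floor below 0.008 m and z of orange4 in the frame of orange_floor above -0.004 m and angle between the z axis of orange4 and the z axis of orange_floor, either way round below 0.2 rad) and z of orange4 in the frame of orange_floor between 0.026 and 0.034 m) or ((horizontal distance between orange5 and orange_floor below 0.008 m and z of orange5 in the frame of orange_floor above -0.004 m and angle between the z axis of orange5 and the z axis of orange_floor, either way round below 0.2 rad) and z of orange5 in the frame of orange_floor between 0.026 and 0.034 m) or ((horizontal distance between orange_pre and orange_floor below 0.008 m and z of orange_pre in the frame of orange_floor above -0.004 m and angle between the z axis of orange_pre and the z axis of orange_floor, either way round below 0.2 rad) and z of orange_pre in the frame of orange_floor between 0.026 and 0.034 m)) and (((horizontal distance between blue1 and blue_floor below 0.008 m and z of blue1 in the frame of blue_floor above -0.004 m and angle between the z axis of blue1 and the z axis of blue_floor, either way round below 0.2 rad) and z of blue1 in the frame of blue_floor between 0.006 and 0.014 m) or ((horizontal distance between blue2 and blue_floor below 0.008 m and z of blue2 in the frame of blue_floor above -0.004 m and angle between the z axis of blue2 and the z axis of blue_floor, either way round below 0.2 rad) and z of blue2 in the frame of blue_floor between 0.006 and 0.014 m) or ((horizontal distance between blue3 and blue_floor below 0.008 m and z of blue3 in the frame of blue_floor above -0.004 m and angle between the z axis of blue3 and the z axis of blue_floor, either way round below 0.2 rad) and z of blue3 in the frame of blue_floor between 0.006 and 0.014 m) or ((horizontal distance between blue_pre and blue_floor below 0.008 m and z of blue_pre in the frame of blue_floor above -0.004 m and angle between the z axis of blue_pre and the z axis of blue_floor, either way round below 0.2 rad) and z of blue_pre in the frame of blue_floor between 0.006 and 0.014 m)) and (((horizontal distance between orange1 and orange_floor below 0.008 m and z of orange1 in the frame of orange_floor above -0.004 m and angle between the z axis of orange1 and the z axis of orange_floor, either way round below 0.2 rad) and z of orange1 in the frame of orange_floor below 0.034 m) or (x of orange1 in the frame of tray between -0.066 and 0.066 m and y of orange1 in the frame of tray between -0.066 and 0.066 m and z of orange1 in the frame of tray between 0 and 0.045 m)) and (((horizontal distance between orange2 and orange_floor below 0.008 m and z of orange2 in the frame of orange_floor above -0.004 m and angle between the z axis of orange2 and the z axis of orange_floor, either way round below 0.2 rad) and z of orange2 in the frame of orange_floor below 0.034 m) or (x of orange2 in the frame of tray between -0.066 and 0.066 m and y of orange2 in the frame of tray between -0.066 and 0.066 m and z of orange2 in the frame of tray between 0 and 0.045 m)) and (((horizontal distance between orange3 and orange_floor below 0.008 m and z of orange3 in the frame of orange_floor above -0.004 m and angle between the z axis of orange3 and the z axis of orange_floor, either way round below 0.2 rad) and z of orange3 in the frame of orange_floor below 0.034 m) or (x of orange3 in the frame of tray between -0.066 and 0.066 m and y of orange3 in the frame of tray between -0.066 and 0.066 m and z of orange3 in the frame of tray between 0 and 0.045 m)) and (((horizontal distance between orange4 and orange_floor below 0.008 m and z of orange4 in the frame of orange_floor above -0.004 m and angle between the z axis of orange4 and the z axis of orange_floor, either way round below 0.2 rad) and z of orange4 in the frame of orange_floor below 0.034 m) or (x of orange4 in the frame of tray between -0.066 and 0.066 m and y of orange4 in the frame of tray between -0.066 and 0.066 m and z of orange4 in the frame of tray between 0 and 0.045 m)) and (((horizontal distance between orange5 and orange_floor below 0.008 m and z of orange5 in the frame of orange_floor above -0.004 m and angle between the z axis of orange5 and the z axis of orange_floor, either way round below 0.2 rad) and z of orange5 in the frame of orange_floor below 0.034 m) or (x of orange5 in the frame of tray between -0.066 and 0.066 m and y of orange5 in the frame of tray between -0.066 and 0.066 m and z of orange5 in the frame of tray between 0 and 0.045 m)) and (((horizontal distance between blue1 and blue_floor below 0.008 m and z of blue1 in the frame of blue_floor above -0.004 m and angle between the z axis of blue1 and the z axis of blue_floor, either way round below 0.2 rad) and z of blue1 in the frame of blue_floor below 0.014 m) or (x of blue1 in the frame of tray between -0.066 and 0.066 m and y of blue1 in the frame of tray between -0.066 and 0.066 m and z of blue1 in the frame of tray between 0 and 0.045 m)) and (((horizontal distance between blue2 and blue_floor below 0.008 m and z of blue2 in the frame of blue_floor above -0.004 m and angle between the z axis of blue2 and the z axis of blue_floor, either way round below 0.2 rad) and z of blue2 in the frame of blue_floor below 0.014 m) or (x of blue2 in the frame of tray between -0.066 and 0.066 m and y of blue2 in the frame of tray between -0.066 and 0.066 m and z of blue2 in the frame of tray between 0 and 0.045 m)) and (((horizontal distance between blue3 and blue_floor below 0.008 m and z of blue3 in the frame of blue_floor above -0.004 m and angle between the z axis of blue3 and the z axis of blue_floor, either way round below 0.2 rad) and z of blue3 in the frame of blue_floor below 0.014 m) or (x of blue3 in the frame of tray between -0.066 and 0.066 m and y of blue3 in the frame of tray between -0.066 and 0.066 m and z of blue3 in the frame of tray between 0 and 0.045 m)) and horizontal distance between orange_pre and orange_floor below 0.008 m and z of orange_pre in the frame of orange_floor between -0.004 and 0.034 m and angle between the z axis of orange_pre and the z axis of orange_floor, either way round below 0.2 rad and horizontal distance between blue_pre and blue_floor below 0.008 m and z of blue_pre in the frame of blue_floor between -0.004 and 0.014 m and angle between the z axis of blue_pre and the z axis of blue_floor, either way round below 0.2 rad and value of joint token_slide above 0.189 m and angle between tray's own z axis and vertical below 0.1 rad and linear speed of each of orange1, orange2, orange3, orange4, orange5, blue1, blue2, blue3, orange_pre, blue_pre, tray below 0.03 m/s); the robot touches nothing.
It fails at once if a tumbler, the portafilter, the tamper or the sugar bowl is shifted by more than 30 mm or tipped (distance of any of tumbler1, tumbler2, tumbler3, tumbler4, portafilter, tamper, sugar_bowl from where it was at the start of the episode above 0.03 m or angle between any of tumbler1, tumbler2, tumbler3, tumbler4, portafilter, tamper, sugar_bowl's own z axis and vertical above 0.4 rad).
Of orange1, orange2, orange3, orange4, orange5 only 4 to 5 are there at a start; the rules pass over those that are not, and their reading is None.
Of blue1, blue2, blue3 only 2 to 3 are there at a start; the rules pass over those that are not, and their reading is None.
Of orange_pre, blue_pre only 1 to 2 are there at a start; the rules pass over those that are not, and their reading is None.
At some moment in a run one of orange1, orange2, orange3, orange4, orange5, blue1, blue2, blue3 may be knocked a few centimetres aside while the robot is not near it.
Once in a run the grip may slacken for a moment while it holds something.
It also fails if it takes over 210 s, if anything falls off the work surface, if the arm or the gripper's body presses on something with over 40 N, if the wrist force passes 120 N, or if a joint passes its speed limit or range.

## Working session

There is one attempt and no reset: what is moved stays moved. The work goes in short steps, Python scripts to look and compute and a tool call to move; the robot and the scene stay as the last step left them, time stands still between calls to the robot, and variables do not carry over. Pictures are saved under pics/ and viewed, at most 14 in all, crops included, and the job is handed in when it is done.

Besides the shell and the picture viewer there is one more tool, called after "Call:" by a JSON object that holds its "op" and its "data". arm_command: Moves the arm, as the interface text tells. Its arguments: {"type":"object","properties":{"commands":{"type":"array","items":{"type":"number"}},"force":{"type":"number"}},"required":["commands"]}

```bash
mkdir -p pics; ls; cat > h.py <<'E'
import numpy as np, cv2
from station import get_obs, read_camera
from scipy.spatial.transform import Rotation as R
def snap(n,f):
    c=read_camera(n); cv2.imwrite(f'pics/{f}.png',c['img'][:,:,::-1]); np.savez(f'pics/{f}.npz',K=c['camera_matrix'],P=c['pose'],img=c['img']); return c
def px2w(f,u,v,z,fish=False):
    d=np.load(f'pics/{f}.npz');K,P=d['K'],d['P']
    x=(u-K[0,2])/K[0,0];y=(v-K[1,2])/K[1,1]
    if fish:
        r=np.hypot(x,y); s=np.sin(r)/max(r,1e-9); ray=np.array([x*s,y*s,np.cos(r)])
    else: ray=np.array([x,y,1])
    ray=P[:3,:3]@ray;o=P[:3,3]
    return o+ray*(z-o[2])/ray[2]
def w2px(f,p,fish=False):
    d=np.load(f'pics/{f}.npz');K,P=d['K'],d['P']
    q=P[:3,:3].T@(np.array(p)-P[:3,3])
    if fish:
        a=np.hypot(q[0],q[1]);th=np.arctan2(a,q[2]);x,y=q[:2]/max(a,1e-9)*th
    else: x,y=q[:2]/q[2]
    return K[0,0]*x+K[0,2],K[1,1]*y+K[1,2]
def go(p,yaw=None):
    "shift in tool axes to reach world TCP p; turn about tool axes"
    o=get_obs();Rt=quat(o['tool_rot'])
    return Rt.inv().apply(np.array(p)-o['eef_pos']).round(4)
def quat(q): return R.from_quat([q[1],q[2],q[3],q[0]])
E
python3 - <<'E'
from h import *
import h
for n in('top','side','wrist'):
    c=snap(n,n+'0'); print(n,c['camera_matrix'].tolist(),c['pose'].round(3).tolist())
im=cv2.imread('pics/top0.png'); 
cv2.imwrite('pics/top0b.png',cv2.resize(im,(800,600),interpolation=cv2.INTER_CUBIC))
o=get_obs();print(o); print(quat(o['tool_rot']).as_matrix().round(3))
E
```

```text
pics
top [[358.5896408040405, 0.0, 260.4887176985716], [0.0, 358.5896408040405, 194.40716164415528], [0.0, 0.0, 1.0]] [[0.018, -0.993, 0.119, 0.401], [-1.0, -0.019, -0.005, 0.08], [0.007, -0.118, -0.993, 1.066], [0.0, 0.0, 0.0, 1.0]]
side [[416.83937088214657, 0.0, 256.2787266284722], [0.0, 416.83937088214657, 189.2933375644911], [0.0, 0.0, 1.0]] [[0.982, -0.118, 0.145, 0.345], [-0.187, -0.616, 0.766, -0.857], [-0.001, -0.779, -0.627, 0.827], [0.0, 0.0, 0.0, 1.0]]
wrist [[297.3186396354542, 0.0, 258.03450826550494], [0.0, 297.3186396354542, 190.9412450855497], [0.0, 0.0, 1.0]] [[0.265, -0.919, -0.292, 0.252], [-0.964, -0.253, -0.078, -0.629], [-0.002, 0.303, -0.953, 0.373], [0.0, 0.0, 0.0, 1.0]]
{'t': 0.15, 'q': array([ 1.19487511,  0.47762209,  0.02235305,  1.55618841, -0.01153152,
        1.10930603, -0.08308463]), 'joint_vel': array([ 1.26674743e-03, -3.28390372e-03, -2.89159870e-04, -3.07975937e-03,
        1.32306462e-03,  9.45422934e-05,  9.78627665e-05]), 'joint_torque': array([ 2.39686371e-03, -5.96927118e+01,  1.60995785e+00, -2.81494153e+01,
        1.26004391e-02,  6.57456141e-03,  5.11481034e-06]), 'eef_pos': array([ 0.17849824, -0.65047577,  0.20665642]), 'tool_rot': array([-6.86108706e-04,  9.91046202e-01,  1.33517555e-01, -1.28913581e-04]), 'contact_force': array([-0.6319443 , -0.09721969, -0.7035456 ]), 'torque': array([ 0.03272531, -0.07673909,  0.02727132]), 'grasp_force': 0.0, 'gripper_width': 1.0007607886432266}
[[ 0.964  0.265 -0.   ]
 [ 0.265 -0.964  0.001]
 [-0.    -0.001 -1.   ]]
```

View pics/top0b.png

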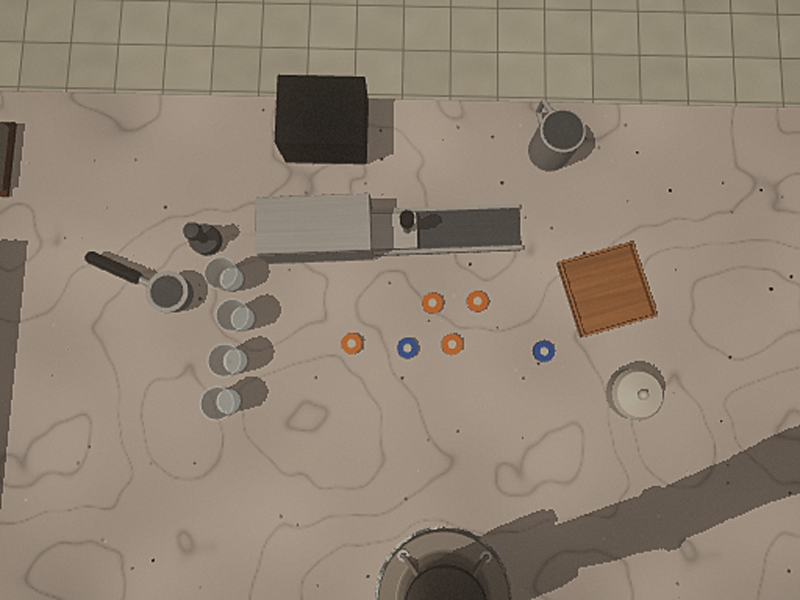

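View pics/side0.png

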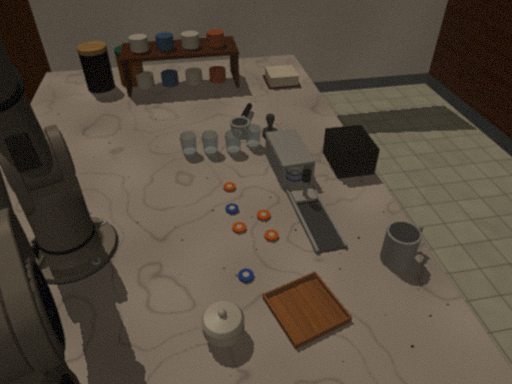

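The top view (800 px) shows 4 orange tokens at (432,302), (477,301), (352,343) and (452,344), and 2 blue ones at (408,347) and (543,351). The knob is at (407,217), the tray centre is about (607,289), and the hood spans x 257–371. The tumblers are on the left and the sugar bowl is at the lower right.

```bash
python3 - <<'E'
from h import *
im=np.load('pics/top0.npz')['img']; hsv=cv2.cvtColor(im,cv2.COLOR_RGB2HSV)
g=lambda u,v,z:px2w('top0',u*.64,v*.64,z)[:2].round(4)
for n,l,hh in(('O',(5,150,100),(18,255,255)),('B',(100,120,60),(130,255,255))):
    m=cv2.inRange(hsv,l,hh); m=cv2.morphologyEx(m,cv2.MORPH_CLOSE,np.ones((5,5)))
    k,_,s,c=cv2.connectedComponentsWithStats(m)
    for i in range(1,k):
        if s[i,4]>60 and c[i,1]<300: print(n,s[i,4],c[i].round(1),px2w('top0',*c[i],.008)[:2].round(4))
print('knob',g(407,215,.11))
print('bed corners',g(520,206,.02),g(522,249,.02))
print('hood top',g(257,198,.092),g(370,195,.092),g(371,253,.092),g(258,256,.092))
print('tray',[g(*p,.018) for p in((558,264),(633,242),(657,313),(583,336))])
print('bowl',g(640,393,.09),'tumblers',[g(*p,.075) for p in((214,276),(228,317),(220,360),(212,403))])
E
```

```text
O 2496 [388.3 184.5] [ 0.5643 -0.306 ]
O 133 [276.2 193.5] [0.531  0.0288]
O 135 [305.1 192.3] [ 0.5362 -0.0572]
O 139 [224.6 219.3] [0.4515 0.1795]
O 138 [288.8 219.9] [ 0.4531 -0.0096]
B 126 [260.3 222.2] [0.4448 0.0742]
B 134 [347.6 224.3] [ 0.4435 -0.1829]
knob [0.6716 0.0787]
bed corners [ 0.7193 -0.1384] [ 0.6351 -0.1417]
hood top [0.7024 0.3473] [0.7121 0.1456] [0.6064 0.141 ] [0.5971 0.3402]
tray [array([ 0.6078, -0.2106]), array([ 0.6534, -0.3549]), array([ 0.5176, -0.3963]), array([ 0.4716, -0.2556])]
bowl [ 0.3701 -0.3293] tumblers [array([0.5626, 0.4214]), array([0.4895, 0.3923]), array([0.4135, 0.4021]), array([0.3389, 0.4116])]
```

Call:
{"op": "arm_command", "data": {"commands": [0.669,-0.573,0,0,0,-74.6,1,0.669,-0.573,0,0,0,-74.6,1,0.669,-0.573,0,0,0,-74.6,1,0.669,-0.573,0,0,0,-74.6,1,0.669,-0.573,0,0,0,-74.6,1,0.669,-0.573,0,0,0,-74.6,1,0.669,-0.573,0,0,0,-74.6,1,0.669,-0.573,0,0,0,-74.6,1], "force": 40}}

```text
t: 0.95
eef_pos: [0.4034, -0.3178, 0.2075]
tool_rot: [0.0, 0.741, 0.672, -0.0]
contact_force: [1.2, -0.4, 0.3]
gripper_width: 1.0
grasp_force: 0.0
```

```bash
cat >> h.py <<'E'
def plan(p,ang=0.):
    "shift + turn (deg) for TCP to world p with tool y at world angle ang"
    o=get_obs();Rt=quat(o['tool_rot']);a=np.radians(ang);y=np.array([np.cos(a),np.sin(a),0]);z=np.array([0,0,-1.])
    T=R.from_matrix(np.c_[np.cross(y,z),y,z])
    print('t',round(o['t'],2),'at',o['eef_pos'].round(4),'w',round(o['gripper_width'],3),'shift',go(p),'turn',(Rt.inv()*T).as_rotvec(degrees=True).round(1))
E
python3 -c "
from h import *
plan([.6715,.079,.2])"
```

```text
t 0.95 at [ 0.4034 -0.3178  0.2075] w 1.0 shift [0.421  0.2284 0.0074] turn [ 0.   0.  -5.6]
```

Call:
{"op": "arm_command", "data": {"commands": [0.421,0.228,0,0,0,-5.6,1,0.421,0.228,0,0,0,-5.6,1,0.421,0.228,0,0,0,-5.6,1,0.421,0.228,0,0,0,-5.6,1,0.421,0.228,0,0,0,-5.6,1,0.421,0.228,0,0,0,-5.6,1,0.421,0.228,0,0,0,-5.6,1,0.421,0.228,0,0,0,-5.6,1]}}

```text
t: 1.75
eef_pos: [0.6291, 0.0121, 0.2071]
tool_rot: [-0.0, 0.709, 0.705, -0.0]
contact_force: [0.1, 0.3, 0.4]
gripper_width: 1.001
grasp_force: 0.0
```

```bash
python3 -c "
from h import *
plan([.6715,.079,.15])
c=snap('wrist','w1')"
```

```text
t 1.75 at [0.6291 0.0121 0.2071] w 1.001 shift [0.0672 0.042  0.0571] turn [-0.   0.  -0.3]
```

View pics/w1.png

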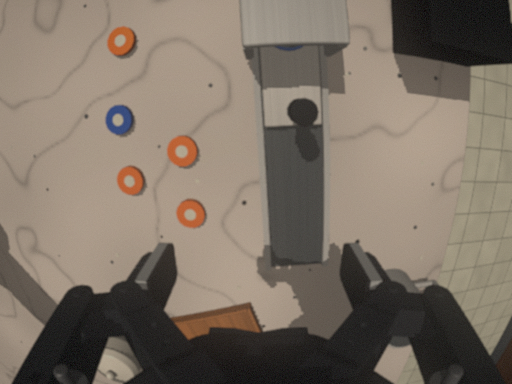

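The wrist picture shows the knob top at (303,111), with the hood edge at row 45. Tokens are at orange (122,41), (182,151), (130,180), (191,213) and blue (119,120).

```bash
python3 -c "
from h import *
print('knob',px2w('w1',303,111,.11,True))
print('rails',[px2w('w1',u,v,.02,True).round(4)[:2] for u,v in((264,150),(328,150),(271,262),(322,262))])
for u,v in((122,41),(182,151),(130,180),(191,213),(119,120)):print(px2w('w1',u,v,.01,True).round(4))
"
```

```text
knob [0.6679416  0.08051742 0.11      ]
rails [array([0.6351, 0.0298]), array([0.7135, 0.0303]), array([ 0.6449, -0.1247]), array([ 0.7166, -0.1268])]
[0.4542 0.1778 0.01  ]
[0.5317 0.0285 0.01  ]
[ 0.4545 -0.0085  0.01  ]
[ 0.5376 -0.0555  0.01  ]
[0.4465 0.0733 0.01  ]
```

Call:
{"op": "arm_command", "data": {"commands": [0.068,0.04,0,0,0,0,1,0.068,0.04,0,0,0,0,1,0.068,0.04,0.04,0,0,0,1,0.068,0.04,0.09,0,0,0,1,0.068,0.04,0.13,0,0,0,1,0.068,0.04,0.13,0,0,0,0,0.068,0.04,0.13,0,0,0,0,0.068,0.04,0.13,0,0,0,0]}}

```text
t: 2.6
eef_pos: [0.6707, 0.079, 0.0803]
tool_rot: [0.001, 0.709, 0.705, 0.002]
contact_force: [0.0, 0.5, -0.4]
gripper_width: 0.516
grasp_force: 0.0
```

Call:
{"op": "arm_command", "data": {"commands": [0,0,0,0,0,0,0,0,0,0,0,0,0,0,0,0,0,0,0,0,0]}}

```text
t: 2.9
eef_pos: [0.6706, 0.0788, 0.0805]
tool_rot: [0.001, 0.709, 0.705, 0.002]
contact_force: [-0.7, -0.4, 7.0]
gripper_width: 0.272
grasp_force: 38.9
```

Call:
{"op": "arm_command", "data": {"commands": [-0.03,0.0015,0,0,0,0,0,-0.06,0.003,0,0,0,0,0,-0.09,0.0045,0,0,0,0,0,-0.12,0.006,0,0,0,0,0,-0.15,0.0075,0,0,0,0,0,-0.18,0.009,0,0,0,0,0,-0.198,0.01,0,0,0,0,0,-0.198,0.01,0,0,0,0,0]}}

```text
t: 3.7
eef_pos: [0.682, -0.122, 0.0807]
tool_rot: [0.003, 0.71, 0.704, 0.003]
contact_force: [6.2, -2.6, 1.0]
gripper_width: 0.27
grasp_force: 39.6
```

Call:
{"op": "arm_command", "data": {"commands": [0,0,0,0,0,0,0,0,0,0,0,0,0,0]}}

```text
t: 3.9
eef_pos: [0.6819, -0.121, 0.0807]
tool_rot: [0.004, 0.71, 0.704, 0.003]
contact_force: [7.0, -1.7, 0.1]
gripper_width: 0.269
grasp_force: 39.6
```

```bash
python3 -c "
from h import *
c=snap('wrist','w2');plan([.66,.03,.2]); print(get_obs()['contact_force'])
cv2.imwrite('pics/t2.png',cv2.resize(snap('top','t2_')['img'][100:240,140:400,::-1],None,fx=3,fy=3))"
```

```text
t 3.95 at [ 0.6819 -0.1209  0.0808] w 0.27 shift [ 0.1506 -0.022  -0.1196] turn [ 0.5  0.1 -0.5]
[ 5.68289508 -1.58395209  1.34831376]
```

View pics/w2.png

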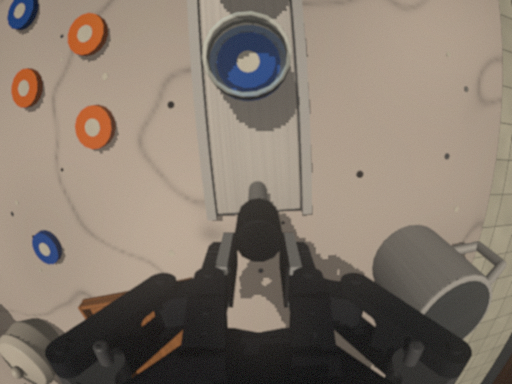

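The slide is out, and the blue tube, centred at (248,54), holds a blue token. One small extra tug to confirm the stop.

Call:
{"op": "arm_command", "data": {"commands": [-0.005,0.001,0,0,0,0,0,-0.006,0.001,0,0,0,0,0,-0.006,0.001,0,0,0,0,0]}}

```text
t: 4.3
eef_pos: [0.6821, -0.1261, 0.0804]
tool_rot: [0.003, 0.709, 0.706, 0.002]
contact_force: [4.7, -1.0, 5.0]
gripper_width: 0.264
grasp_force: 40.3
```

Call:
{"op": "arm_command", "data": {"commands": [0.004,0,0,0,0,0,1,0.004,0,0,0,0,0,1,0.004,0,0,0,0,0,1,0.004,0,-0.05,0,0,0,1,0.06,-0.01,-0.1,0,0,0,1,0.11,-0.016,-0.14,0,0,0,1,0.155,-0.022,-0.17,0,0,0,1,0.155,-0.022,-0.17,0,0,0,1]}}

```text
t: 5.1
eef_pos: [0.6566, 0.0316, 0.2489]
tool_rot: [-0.0, 0.709, 0.706, -0.0]
contact_force: [1.4, -0.0, -0.7]
gripper_width: 1.002
grasp_force: 0.0
```

```bash
python3 -c "
from h import *
c=snap('wrist','w3');plan([.66,.03,.2]);print(w2px('w3',[.666,.07,.068],True))"
```

```text
t 5.15 at [0.6573 0.041  0.2541] w 1.003 shift [-0.0113  0.0023  0.0541] turn [ 0.3 -0.3  0.2]
(np.float64(267.0471514120921), np.float64(133.5676436113031))
```

View pics/w3.png

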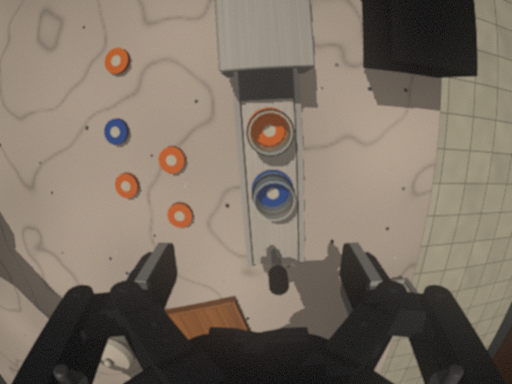

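```bash
python3 -c "
from h import *
im=np.load('pics/w3.npz')['img'][90:300,220:330,::-1]
cv2.imwrite('pics/w3c.png',cv2.resize(im,None,fx=2.8,fy=2.8,interpolation=cv2.INTER_CUBIC))"
```

```text
(no output)
```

View pics/w3c.png

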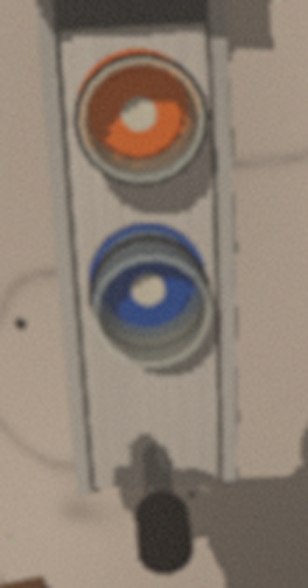

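```bash
python3 -c "
from h import *
p=lambda u,v,z:px2w('w3',u,v,z,True)[:2].round(4)
print('O rim',p(270.4,132.9,.068),'B rim',p(274.6,200,.068),'knob',p(278.6,286.4,.11))
for z in(.032,.042):print(z,'O dot',p(269.6,131.4,z),'B dot',p(273.2,193.9,z))
"
```

```text
O rim [0.6699 0.0708] B rim [ 0.6756 -0.0121] knob [ 0.6804 -0.1121]
0.032 O dot [0.6703 0.0687] B dot [ 0.6757 -0.016 ]
0.042 O dot [0.67   0.0698] B dot [ 0.6751 -0.0127]
```

```bash
python3 -c "
from h import *
p=lambda u,v,z:px2w('w3',u,v,z,True)[:2].round(4)
print('hood front',p(222,77,.092),p(312,66,.092),p(222,70,.092))
c=snap('top','t3')
cv2.imwrite('pics/t3c.png',cv2.resize(c['img'][115:170,150:350,::-1],None,fx=4,fy=4,interpolation=cv2.INTER_CUBIC))"
```

```text
hood front [0.6172 0.1352] [0.7138 0.1478] [0.6173 0.1429]
```

View pics/t3c.png

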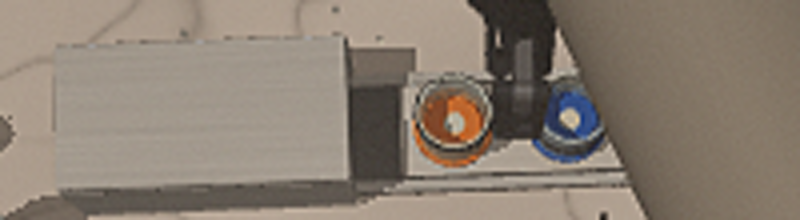

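```bash
python3 -c "
from h import *
p=lambda u,v,z:px2w('t3',150+u/4,115+v/4,z)[:2].round(4)
print(p(347,38,.092),p(349,180,.092),'O',p(455,113,.068),'B',p(571,105,.068))"
```

```text
[0.713  0.1457] [0.6118 0.1417] O [0.6671 0.069 ] B [ 0.6747 -0.0137]
```

The slide is out: the hood front to orange tube distance is 75 mm, as specified. Each tube already holds one token, so I need 3 orange and 1 blue, with 1 of each left for the tray.

Call:
{"op": "arm_command", "data": {"commands": [-0.012,-0.126,0.1,0,0,0,1,-0.012,-0.126,0.1,0,0,0,1,-0.012,-0.126,0.1,0,0,0,1,-0.012,-0.126,0.1,0,0,0,1,-0.012,-0.126,0.15,0,0,0,1,-0.012,-0.126,0.2,0,0,0,1,-0.012,-0.126,0.23,0,0,0,1,-0.012,-0.126,0.23,0,0,0,1]}}

```text
t: 6.0
eef_pos: [0.5279, 0.0173, 0.0135]
tool_rot: [-0.003, 0.709, 0.705, -0.003]
contact_force: [-0.9, -0.2, 0.6]
gripper_width: 0.996
grasp_force: 0.0
```

```bash
python3 -c "
from h import *
plan([.5315,.0287,.004]);snap('wrist','w4');print(w2px('w4',[.5315,.0287,.01],True))"
```

```text
t 6.0 at [0.5279 0.0173 0.0135] w 0.996 shift [0.0115 0.0036 0.0095] turn [-0.5  0.  -0.3]
(np.float64(265.7281636037567), np.float64(210.89183829841411))
```

View pics/w4.png

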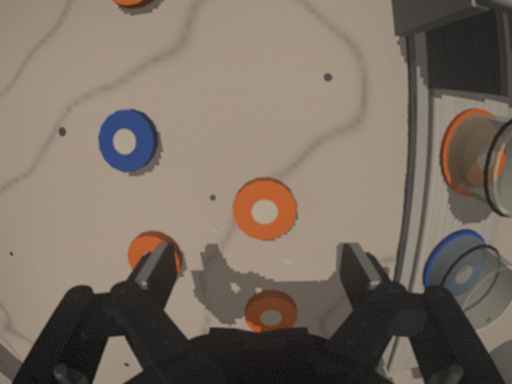

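The token is at (265,209), within 2 px of the prediction. Closing on it.

Call:
{"op": "arm_command", "data": {"commands": [0.012,0.003,0,0,0,0,1,0.012,0.003,0.01,0,0,0,1,0.012,0.003,0.01,0,0,0,0,0.012,0.003,0.01,0,0,0,0,0.012,0.003,0.01,0,0,0,0,0.012,0.003,0.01,0,0,0,0,0.012,0.003,0.01,0,0,0,0]}}

```text
t: 6.75
eef_pos: [0.5346, 0.0299, 0.0076]
tool_rot: [0.0, 0.709, 0.705, 0.0]
contact_force: [0.6, -0.4, 0.3]
gripper_width: 0.14
grasp_force: 0.0
```

Call:
{"op": "arm_command", "data": {"commands": [0,0,-0.04,0,0,0,0,0,0,-0.08,0,0,0,0,0,0,-0.12,0,0,0,0,0,0,-0.12,0,0,0,0,0,0,-0.12,0,0,0,0]}}

```text
t: 7.25
eef_pos: [0.5351, 0.0299, 0.1283]
tool_rot: [0.001, 0.709, 0.705, 0.001]
contact_force: [-0.3, -0.5, 0.1]
gripper_width: 0.005
grasp_force: 0.0
```

```bash
python3 -c "
from h import *
plan([.6685,.070,.1]);snap('wrist','w5')
cv2.imwrite('pics/w5c.png',cv2.resize(np.load('pics/w5.npz')['img'][150:384,100:412,::-1],None,fx=2,fy=2))"
```

```text
t 7.25 at [0.5351 0.0299 0.1283] w 0.005 shift [0.0409 0.1331 0.0286] turn [ 0.1  0.  -0.3]
```

View pics/w5c.png

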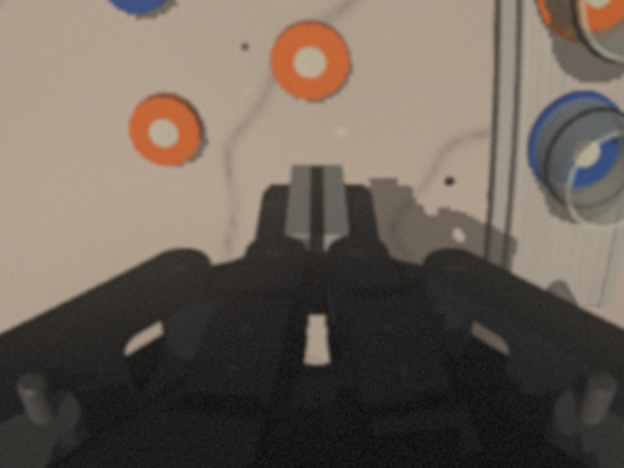

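The grasp was too high: the fingers shut above the token, which is still at crop (310,61). I'll go lower.

```bash
python3 -c "
from h import *
p=px2w('w5',100+310/2,150+61/2,.01,True);print(p);plan([p[0],p[1],-.002])"
```

```text
[0.53110478 0.02870951 0.01      ]
t 7.3 at [0.5341 0.0298 0.1271] w 0.002 shift [-0.001  -0.003   0.1291] turn [-0.   0.  -0.3]
```

Call:
{"op": "arm_command", "data": {"commands": [-0.001,-0.003,0.04,0,0,0,1,-0.001,-0.003,0.05,0,0,0,1,-0.001,-0.003,0.05,0,0,0,1,-0.001,-0.003,0.09,0,0,0,1,-0.001,-0.003,0.115,0,0,0,1,-0.001,-0.003,0.129,0,0,0,1,-0.001,-0.003,0.129,0,0,0,0.8,-0.001,-0.003,0.129,0,0,0,0], "force": 40}}

```text
t: 8.1
eef_pos: [0.5323, 0.0295, -0.0007]
tool_rot: [0.0, 0.709, 0.705, 0.0]
contact_force: [-0.1, -0.1, -0.9]
gripper_width: 0.692
grasp_force: 0.0
```

Call:
{"op": "arm_command", "data": {"commands": [0,0,0,0,0,0,0,0,0,0,0,0,0,0,0,0,0,0,0,0,0,0,0,0,0,0,0,0]}}

```text
t: 8.5
eef_pos: [0.5318, 0.0291, -0.0011]
tool_rot: [0.0, 0.709, 0.705, 0.0]
contact_force: [0.4, -0.5, 0.7]
gripper_width: 0.002
grasp_force: 0.0
```

Call:
{"op": "arm_command", "data": {"commands": [0,0,-0.04,0,0,0,0,0,0,-0.06,0,0,0,0,0,0,-0.06,0,0,0,0]}}

```text
t: 8.8
eef_pos: [0.5338, 0.0295, 0.0613]
tool_rot: [0.002, 0.709, 0.705, 0.002]
contact_force: [-0.0, 0.9, -0.5]
gripper_width: -0.001
grasp_force: 0.0
```

```bash
python3 -c "
from h import *
snap('wrist','w6');plan([.5311,.0287,-.002])
print(get_obs()['contact_force'])
cv2.imwrite('pics/w6.png',np.load('pics/w6.npz')['img'][:,:,::-1])"
```

```text
t 8.85 at [0.5326 0.0292 0.0597] w 0.004 shift [-0.0005 -0.0017  0.0617] turn [ 0.2  0.  -0.3]
[-0.5300956  -0.28063674 -0.16539302]
```

View pics/w6.png

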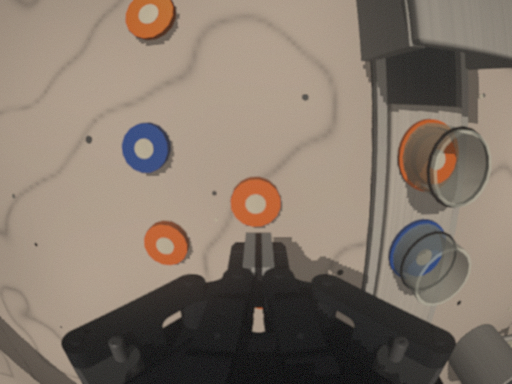

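The token is still at (256,203), and the closed tips are at about (258,235).

```bash
python3 -c "
from h import *
o=get_obs()
print('token',px2w('w6',256,203,.01,True),'tcp px',w2px('w6',o['eef_pos'],True))
P=np.load('pics/w6.npz')['P'];print(P.round(4),quat(o['tool_rot']).as_matrix().round(4))
print('tokens',[px2w('w6',u,v,.01,True)[:2].round(4) for u,v in((150,14),(145,148),(166,243))])
# side view check
snap('side','s6');print(w2px('s6',o['eef_pos']))
u,v=map(int,w2px('s6',o['eef_pos']))
cv2.imwrite('pics/s6c.png',cv2.resize(np.load('pics/s6.npz')['img'][v-60:v+40,u-70:u+70,::-1],None,fx=5,fy=5,interpolation=cv2.INTER_CUBIC))
"
```

```text
token [0.53126114 0.02887058 0.01      ] tcp px (np.float64(258.07996543097056), np.float64(229.67523085926462))
[[ 1.     -0.0068  0.0031  0.5322]
 [-0.0055 -0.9535 -0.3014  0.1075]
 [ 0.005   0.3013 -0.9535  0.2277]
 [ 0.      0.      0.      1.    ]] [[ 0.0056  1.      0.0031]
 [ 1.     -0.0056 -0.    ]
 [ 0.      0.0031 -1.    ]]
tokens [array([0.4525, 0.1786]), array([0.4456, 0.0742]), array([ 0.4544, -0.0071])]
(np.float64(263.15406942994656), np.float64(199.77499956446462))
```

View pics/s6c.png

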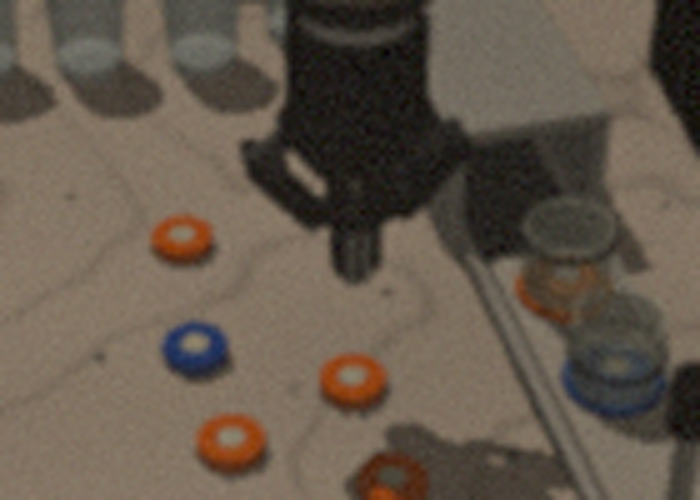

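The real tips sit about 10 mm above the reported TCP, so I'll go 10 mm lower.

Call:
{"op": "arm_command", "data": {"commands": [-0.001,-0.002,0,0,0,0,1,-0.001,-0.002,0,0,0,0,1,-0.001,-0.002,0,0,0,0,1,-0.001,-0.002,0.03,0,0,0,1,-0.001,-0.002,0.06,0,0,0,1,-0.001,-0.002,0.07,0,0,0,0.6,-0.001,-0.002,0.07,0,0,0,0.6,-0.001,-0.002,0.07,0,0,0,0]}}

```text
t: 9.7
eef_pos: [0.53, 0.0285, -0.011]
tool_rot: [0.0, 0.709, 0.705, 0.0]
contact_force: [-0.3, -0.3, -0.1]
gripper_width: 0.444
grasp_force: 0.0
```

Call:
{"op": "arm_command", "data": {"commands": [0,0,0,0,0,0,0,0,0,0,0,0,0,0,0,0,0,0,0,0,0]}}

```text
t: 10.0
eef_pos: [0.5301, 0.0281, -0.0108]
tool_rot: [0.0, 0.709, 0.705, 0.0]
contact_force: [0.2, -0.4, -0.9]
gripper_width: -0.002
grasp_force: 0.0
```

Call:
{"op": "arm_command", "data": {"commands": [0,0,0.001,0,0,0,0,0,0,0.002,0,0,0,0,0,0,0.003,0,0,0,0,0,0,0.004,0,0,0,0]}}

```text
t: 10.4
eef_pos: [0.5297, 0.0281, -0.014]
tool_rot: [0.001, 0.709, 0.705, -0.0]
contact_force: [-9.0, -2.1, 33.1]
gripper_width: 0.001
grasp_force: 16.6
```

```bash
python3 -c "
from h import *
snap('wrist','w7');o=get_obs();print(o['contact_force'],o['eef_pos'])
a=np.load('pics/w7.npz')['img'][120:300,150:362,::-1]
s=snap('side','s7')['img'][150:270,190:330,::-1]
cv2.imwrite('pics/w7c.png',np.hstack([cv2.resize(a,(471,400)),cv2.resize(s,(329,400),fx=1,fy=1)]))"
```

```text
[-6.11643251 -1.61954459 21.85436224] [ 0.52964384  0.02808649 -0.01388095]
```

View pics/w7c.png

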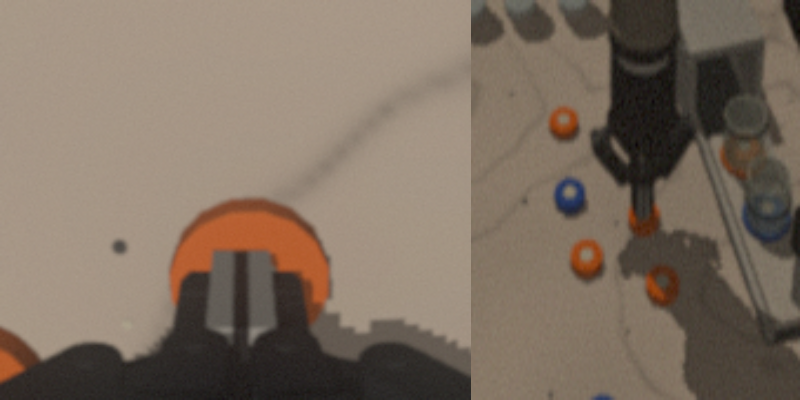

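The shut tips rest on the token's top (z = 10 mm) when the TCP reads −14 mm, and they are centred on the token. So the tips are 24 mm above the reading, and I'll grasp at about −24 mm.

Call:
{"op": "arm_command", "data": {"commands": [0,0.002,-0.035,0,0,0,1,0,0.002,-0.035,0,0,0,1,0,0.002,-0.035,0,0,0,1,0,0.002,-0.035,0,0,0,1,0,0.002,-0.01,0,0,0,1,0,0.002,0.009,0,0,0,1,0,0.002,0.009,0,0,0,0.6,0,0.002,0.009,0,0,0,0]}}

```text
t: 11.3
eef_pos: [0.5307, 0.0282, -0.0252]
tool_rot: [-0.001, 0.709, 0.705, -0.001]
contact_force: [0.3, 0.3, 0.8]
gripper_width: 0.691
grasp_force: 0.0
```

Call:
{"op": "arm_command", "data": {"commands": [0,0,0,0,0,0,0,0,0,0,0,0,0,0,0,0,0,0,0,0,0]}}

```text
t: 11.6
eef_pos: [0.5321, 0.0283, -0.0236]
tool_rot: [0.0, 0.709, 0.705, 0.001]
contact_force: [-0.8, 0.7, 4.1]
gripper_width: 0.444
grasp_force: 40.2
```

Call:
{"op": "arm_command", "data": {"commands": [0,0,-0.045,0,0,0,0,0,0,-0.09,0,0,0,0,0.014,0.045,-0.09,0,0,0,0,0.028,0.09,-0.09,0,0,0,0,0.041,0.1365,-0.09,0,0,0,0,0.041,0.1365,-0.09,0,0,0,0,0.041,0.1365,-0.08,0,0,0,0,0.041,0.1365,-0.08,0,0,0,0]}}

```text
t: 12.4
eef_pos: [0.6658, 0.0675, 0.0534]
tool_rot: [-0.001, 0.709, 0.705, -0.002]
contact_force: [-0.7, -0.0, -0.8]
gripper_width: 0.444
grasp_force: 40.5
```

```bash
python3 -c "
from h import *
plan([.6685,.0697,.048])
snap('wrist','w8');a=np.load('pics/w8.npz')['img'][150:330,150:362,::-1]
cv2.imwrite('pics/w8c.png',cv2.resize(a,None,fx=3,fy=3,interpolation=cv2.INTER_CUBIC))"
```

```text
t 12.4 at [0.6658 0.0675 0.0534] w 0.444 shift [0.0022 0.0027 0.0053] turn [-0.2  0.1 -0.3]
```

View pics/w8c.png

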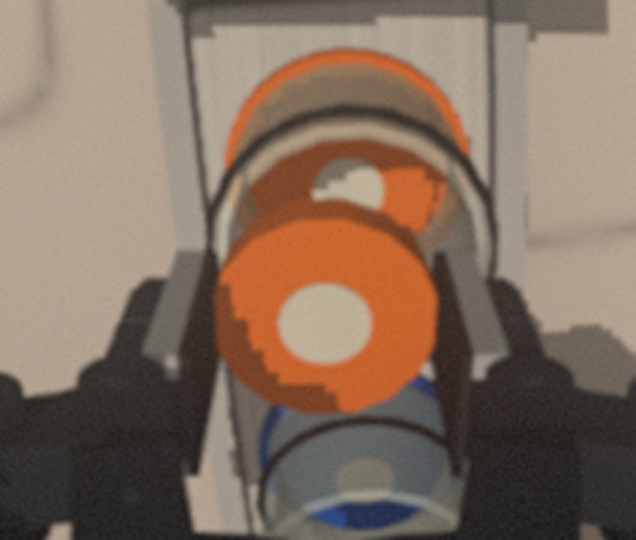

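The held token lies flat at crop (325,322). The orange rim spans 210–495, with its far edge at row 112.

```bash
python3 -c "
from h import *
p=lambda u,v,z:px2w('w8',150+u/3,150+v/3,z,True)[:2].round(4)
print('token',p(325,322,.087),'rim far(black mark/rim)',p(352,105,.062),p(352,120,.068),'L/R rim',p(213,225,.068),p(493,225,.068))"
```

```text
token [0.6649 0.0679] rim far(black mark/rim) [0.67   0.0991] [0.6698 0.0981] L/R rim [0.644  0.0776] [0.6965 0.0773]
```

Call:
{"op": "arm_command", "data": {"commands": [0.003,0.005,0,0,0,0,0,0.003,0.005,0.005,0,0,0,0,0.003,0.005,0.005,0,0,0,0,0.003,0.005,0.005,0,0,0,0.7,0.003,0.005,0.005,0,0,0,0.7,0.003,0.005,0.005,0,0,0,0.9]}}

```text
t: 13.05
eef_pos: [0.6733, 0.0714, 0.0506]
tool_rot: [0.0, 0.709, 0.705, 0.0]
contact_force: [-0.1, -0.1, 0.4]
gripper_width: 0.847
grasp_force: 0.0
```

Call:
{"op": "arm_command", "data": {"commands": [0,0,-0.04,0,0,0,1,0,0,-0.08,0,0,0,1,0,0,-0.08,0,0,0,1]}}

```text
t: 13.35
eef_pos: [0.6771, 0.0728, 0.137]
tool_rot: [0.003, 0.709, 0.705, 0.004]
contact_force: [0.7, 0.3, 0.3]
gripper_width: 1.003
grasp_force: 0.0
```

```bash
python3 -c "
from h import *
plan([.537,-.0565,.06])
snap('wrist','w9');a=np.load('pics/w9.npz')['img'][0:384,60:380,::-1]
cv2.imwrite('pics/w9c.png',cv2.resize(a,None,fx=1.5,fy=1.5,interpolation=cv2.INTER_CUBIC))"
```

```text
t 13.35 at [0.6771 0.0728 0.137 ] w 1.003 shift [-0.1302 -0.1402  0.0753] turn [ 0.6 -0.1 -0.3]
```

View pics/w9c.png

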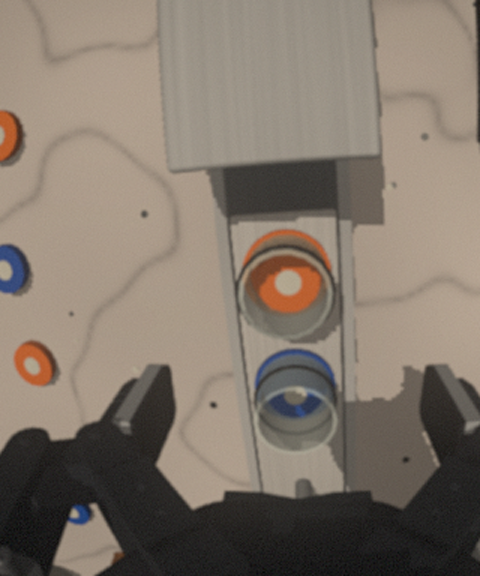

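The first orange token is in its tube and lies flat, with its dot at (289,283). I've now used all 14 views, so from here I'll measure with code.

```bash
cat >> h.py <<'E'
RNG={'O':((3,130,70),(18,255,255)),'B':((100,110,40),(130,255,255))}
def tokens(f,z=.01,fish=True,roi=None,minA=60):
    "blobs of token colour with a pale dot inside: (colour, area, dot world xy at height z, px)"
    im=np.load(f'pics/{f}.npz')['img'];hsv=cv2.cvtColor(im,cv2.COLOR_RGB2HSV);out=[]
    for n,(l,hh) in RNG.items():
        m=cv2.inRange(hsv,l,hh)
        cs,hi=cv2.findContours(m,cv2.RETR_CCOMP,cv2.CHAIN_APPROX_NONE)
        for i,c in enumerate(cs):
            if hi[0][i][3]<0 or cv2.contourArea(c)<10: continue
            par=cs[hi[0][i][3]];A=cv2.contourArea(par)
            if A<minA: continue
            M=cv2.moments(c);u,v=M['m10']/M['m00'],M['m01']/M['m00'];w=px2w(f,u,v,z,fish)
            if roi is None or (roi[0]<u<roi[1] and roi[2]<v<roi[3]): out.append((n,int(A),w[:2].round(4),(round(u,1),round(v,1)),int(cv2.contourArea(c))))
    return out
E
python3 -c "
from h import *
for t in tokens('w8',.087):print(t)
for t in tokens('w9'):print(t)"
```

```text
('O', 757, array([0.5311, 0.0474]), (53.3, 273.7), 143)
('O', 5398, array([0.6647, 0.0678]), (257.9, 257.4), 728)
('O', 5398, array([0.6688, 0.0936]), (266.1, 210.9), 358)
('O', 1052, array([0.5298, 0.1671]), (16.9, 84.2), 192)
('B', 735, array([0.5256, 0.1004]), (26.2, 196.8), 207)
('O', 538, array([ 0.4528, -0.0095]), (80.9, 243.5), 116)
('O', 1290, array([0.6706, 0.0615]), (251.7, 188.0), 274)
('O', 695, array([0.4506, 0.1795]), (57.1, 90.3), 147)
('B', 523, array([0.4443, 0.0741]), (62.4, 179.8), 167)
```

Call:
{"op": "arm_command", "data": {"commands": [-0.13,-0.14,0,0,0,0,1,-0.13,-0.14,0,0,0,0,1,-0.13,-0.14,0,0,0,0,1,-0.13,-0.14,0,0,0,0,1,-0.13,-0.14,0.05,0,0,0,1,-0.13,-0.14,0.1,0,0,0,1,-0.13,-0.14,0.105,0,0,0,1,-0.13,-0.14,0.105,0,0,0,1]}}

```text
t: 14.2
eef_pos: [0.5313, -0.0574, 0.0245]
tool_rot: [-0.002, 0.709, 0.706, -0.001]
contact_force: [0.4, 0.4, 1.0]
gripper_width: 0.999
grasp_force: 0.0
```

```bash
python3 -c "
from h import *
snap('wrist','w10')
for t in tokens('w10'):print(t)
plan([.537,-.0565,-.024])"
```

```text
('O', 2520, array([ 0.5357, -0.0574]), (266.6, 220.9), 489)
('O', 2500, array([ 0.4528, -0.0097]), (139.1, 151.9), 484)
('B', 2196, array([0.4443, 0.074 ]), (123.2, 26.8), 503)
t 14.25 at [ 0.5331 -0.0572  0.0261] w 1.005 shift [0.0007 0.0039 0.0501] turn [ 0.  -0.  -0.3]
```

Call:
{"op": "arm_command", "data": {"commands": [0,0.003,0.025,0,0,0,1,0,0.003,0.05,0,0,0,1,0,0.003,0.05,0,0,0,0,0,0.003,0.05,0,0,0,0,0,0.003,0.05,0,0,0,0,0,0.003,0.05,0,0,0,0,0,0.003,0.05,0,0,0,0]}}

```text
t: 14.95
eef_pos: [0.5372, -0.0578, -0.0222]
tool_rot: [0.001, 0.709, 0.705, 0.001]
contact_force: [-0.5, 0.9, 7.9]
gripper_width: 0.444
grasp_force: 39.0
```

Call:
{"op": "arm_command", "data": {"commands": [0,0,-0.045,0,0,0,0,0,0,-0.09,0,0,0,0,0.04,0.04,-0.09,0,0,0,0,0.07,0.07,-0.09,0,0,0,0,0.1,0.1,-0.09,0,0,0,0,0.127,0.13,-0.09,0,0,0,0,0.127,0.13,-0.085,0,0,0,0,0.127,0.13,-0.085,0,0,0,0]}}

```text
t: 15.75
eef_pos: [0.6661, 0.0693, 0.0607]
tool_rot: [-0.0, 0.708, 0.706, 0.0]
contact_force: [-0.1, -0.8, -0.3]
gripper_width: 0.444
grasp_force: 40.4
```

```bash
cat >> h.py <<'E'
def held(f,tgt,zd=.048):
    snap('wrist',f);z=get_obs()['eef_pos'][2]+.0336
    ts=[t for t in tokens(f,z,minA=1500) if 225<t[3][0]<290 and 235<t[3][1]<300];print(ts)
    if ts:
        o=get_obs();e=np.array(tgt)-ts[0][2];plan([o['eef_pos'][0]+e[0],o['eef_pos'][1]+e[1],zd])
E
python3 -c "
from h import *
held('w11',[.6698,.0708])"
```

```text
[('O', 5331, array([0.6649, 0.0706]), (257.9, 255.6), 722)]
t 15.8 at [0.6656 0.0678 0.0606] w 0.443 shift [0.0002 0.0049 0.0126] turn [-0.   0.  -0.3]
```

Call:
{"op": "arm_command", "data": {"commands": [0.0015,0.0045,0,0,0,0,0,0.0015,0.0045,0.012,0,0,0,0,0.0015,0.0045,0.012,0,0,0,0,0.0015,0.0045,0.012,0,0,0,0.7,0.0015,0.0045,0.012,0,0,0,0.7,0.0015,0.0045,0.012,0,0,0,0.9,0.0015,0.0045,-0.03,0,0,0,1,0.0015,0.0045,-0.07,0,0,0,1]}}

```text
t: 16.6
eef_pos: [0.6698, 0.0698, 0.1305]
tool_rot: [-0.001, 0.709, 0.705, -0.001]
contact_force: [1.8, 0.0, 0.1]
gripper_width: 1.0
grasp_force: 0.0
```

```bash
python3 -c "
from h import *
snap('wrist','w12')
for t in tokens('w12'):print(t)
for n in range(1,5):print(n,[t[2] for t in tokens('w12',.022+.01*n) if t[3][0]>200])
plan([.453,.179,.03])"
```

```text
('O', 568, array([ 0.4529, -0.0096]), (84.7, 242.9), 122)
('O', 1629, array([0.6671, 0.0557]), (256.9, 192.2), 302)
('O', 728, array([0.4508, 0.1795]), (61.1, 86.2), 150)
('B', 552, array([0.4442, 0.0741]), (65.9, 177.8), 177)
1 [array([0.6673, 0.0627])]
2 [array([0.6673, 0.066 ])]
3 [array([0.6674, 0.0692])]
4 [array([0.6675, 0.0724])]
t 16.65 at [0.6744 0.0712 0.1392] w 0.996 shift [ 0.1064 -0.223   0.1073] turn [ 0.5 -0.1 -0.3]
```

Call:
{"op": "arm_command", "data": {"commands": [0.108,-0.222,0,0,0,0,1,0.108,-0.222,0,0,0,0,1,0.108,-0.222,0,0,0,0,1,0.108,-0.222,0.02,0,0,0,1,0.108,-0.222,0.05,0,0,0,1,0.108,-0.222,0.1,0,0,0,1,0.108,-0.222,0.11,0,0,0,1,0.108,-0.222,0.11,0,0,0,1]}}

```text
t: 17.45
eef_pos: [0.447, 0.1786, 0.0184]
tool_rot: [-0.001, 0.708, 0.706, -0.002]
contact_force: [0.5, -1.3, 0.6]
gripper_width: 1.0
grasp_force: 0.0
```

```bash
python3 -c "
from h import *
snap('wrist','w13')
ts=tokens('w13');print(ts)
p=[t[2] for t in ts if t[0]=='O' and np.hypot(*(t[2]-[.452,.179]))<.05][0]
plan([*p,-.024])"
```

```text
[('O', 2682, array([0.4508, 0.1796]), (265.9, 223.3), 511)]
t 17.5 at [0.4487 0.1791 0.02  ] w 0.998 shift [0.0005 0.0022 0.044 ] turn [-0.1  0.  -0.3]
```

Call:
{"op": "arm_command", "data": {"commands": [0.0005,0.002,0.022,0,0,0,1,0.0005,0.002,0.044,0,0,0,1,0.0005,0.002,0.044,0,0,0,0,0.0005,0.002,0.044,0,0,0,0,0.0005,0.002,0.044,0,0,0,0,0.0005,0.002,0.044,0,0,0,0,0.0005,0.002,0.044,0,0,0,0]}}

```text
t: 18.2
eef_pos: [0.4526, 0.1801, -0.0218]
tool_rot: [0.001, 0.709, 0.705, 0.001]
contact_force: [-0.6, -0.9, 9.3]
gripper_width: 0.441
grasp_force: 39.1
```

Call:
{"op": "arm_command", "data": {"commands": [0,0,-0.05,0,0,0,0,0,0,-0.1,0,0,0,0,-0.03,0.03,-0.115,0,0,0,0,-0.06,0.065,-0.115,0,0,0,0,-0.09,0.1,-0.115,0,0,0,0,-0.11,0.14,-0.115,0,0,0,0,-0.11,0.18,-0.115,0,0,0,0,-0.11,0.218,-0.105,0,0,0,0]}}

```text
t: 19.0
eef_pos: [0.6719, 0.0668, 0.084]
tool_rot: [0.001, 0.71, 0.704, 0.002]
contact_force: [0.5, 1.0, -1.0]
gripper_width: 0.438
grasp_force: 41.3
```

Call:
{"op": "arm_command", "data": {"commands": [0,0,0.02,0,0,0,0,0,0,0.02,0,0,0,0,0,0,0.02,0,0,0,0]}}

```text
t: 19.3
eef_pos: [0.6679, 0.0685, 0.0619]
tool_rot: [-0.0, 0.709, 0.705, -0.0]
contact_force: [-0.6, -0.2, 0.2]
gripper_width: 0.441
grasp_force: 41.4
```

```bash
python3 -c "
from h import *
held('w14',[.6698,.0708])"
```

```text
[('O', 5448, array([0.6667, 0.0698]), (257.9, 256.3), 709)]
t 19.35 at [0.6683 0.0688 0.0626] w 0.441 shift [0.001  0.0031 0.0146] turn [ 0.  -0.  -0.3]
```

Call:
{"op": "arm_command", "data": {"commands": [0.001,0.003,0,0,0,0,0,0.001,0.003,0.014,0,0,0,0,0.001,0.003,0.014,0,0,0,0,0.001,0.003,0.014,0,0,0,0.7,0.001,0.003,0.014,0,0,0,0.7,0.001,0.003,0.014,0,0,0,0.9,0.001,0.003,-0.03,0,0,0,1,0.001,0.003,-0.07,0,0,0,1]}}

```text
t: 20.15
eef_pos: [0.671, 0.0693, 0.1317]
tool_rot: [-0.001, 0.709, 0.705, -0.001]
contact_force: [0.8, 0.4, -0.4]
gripper_width: 0.996
grasp_force: 0.0
```

```bash
python3 -c "
from h import *
snap('wrist','w15')
for t in tokens('w15'):print(t)
for n in range(2,6):print(n,[t[2] for t in tokens('w15',.022+.01*n) if t[3][0]>200])
plan([.445,.074,.03])"
```

```text
('O', 560, array([ 0.4527, -0.0095]), (84.1, 242.0), 118)
('O', 1878, array([0.6686, 0.051 ]), (257.3, 195.8), 325)
('B', 547, array([0.4443, 0.0741]), (65.6, 177.1), 169)
2 [array([0.6689, 0.0617])]
3 [array([0.6689, 0.0651])]
4 [array([0.669 , 0.0684])]
5 [array([0.6691, 0.0718])]
t 20.2 at [0.6755 0.0708 0.1403] w 1.0 shift [ 0.0018 -0.2316  0.1081] turn [ 0.6 -0.1 -0.3]
```

Call:
{"op": "arm_command", "data": {"commands": [0.003,-0.227,0,0,0,0,1,0.003,-0.227,0,0,0,0,1,0.003,-0.227,0,0,0,0,1,0.003,-0.227,0.02,0,0,0,1,0.003,-0.227,0.05,0,0,0,1,0.003,-0.227,0.1,0,0,0,1,0.003,-0.227,0.11,0,0,0,1,0.003,-0.227,0.11,0,0,0,1]}}

```text
t: 21.0
eef_pos: [0.4443, 0.0738, 0.0208]
tool_rot: [-0.001, 0.709, 0.705, -0.001]
contact_force: [0.9, -0.7, -0.1]
gripper_width: 1.0
grasp_force: 0.0
```

```bash
python3 -c "
from h import *
snap('wrist','w16')
ts=tokens('w16');print(ts)
p=[t[2] for t in ts if t[0]=='B' and np.hypot(*(t[2]-[.444,.074]))<.05][0]
plan([*p,-.024])"
```

```text
[('O', 1437, array([ 0.4528, -0.0093]), (271.0, 319.1), 287), ('B', 2398, array([0.4442, 0.0741]), (259.7, 222.7), 577)]
t 21.05 at [0.4458 0.0742 0.0221] w 1.001 shift [-0.0001 -0.0016  0.0461] turn [ 0.  -0.  -0.3]
```

Call:
{"op": "arm_command", "data": {"commands": [0,-0.001,0.023,0,0,0,1,0,-0.001,0.046,0,0,0,1,0,-0.001,0.046,0,0,0,0,0,-0.001,0.046,0,0,0,0,0,-0.001,0.046,0,0,0,0,0,-0.001,0.046,0,0,0,0,0,-0.001,0.046,0,0,0,0]}}

```text
t: 21.75
eef_pos: [0.4454, 0.074, -0.0227]
tool_rot: [0.001, 0.709, 0.705, 0.001]
contact_force: [-1.5, -0.5, 9.9]
gripper_width: 0.445
grasp_force: 38.9
```

Call:
{"op": "arm_command", "data": {"commands": [0,0,-0.05,0,0,0,0,0,0,-0.095,0,0,0,0,-0.02,0.045,-0.1,0,0,0,0,-0.035,0.09,-0.1,0,0,0,0,-0.055,0.135,-0.1,0,0,0,0,-0.07,0.18,-0.1,0,0,0,0,-0.087,0.225,-0.1,0,0,0,0,-0.087,0.229,-0.085,0,0,0,0]}}

```text
t: 22.55
eef_pos: [0.6796, -0.0188, 0.0635]
tool_rot: [0.004, 0.711, 0.703, 0.003]
contact_force: [0.4, -0.1, -1.5]
gripper_width: 0.441
grasp_force: 40.5
```

Call:
{"op": "arm_command", "data": {"commands": [0,0,0,0,0,0,0,0,0,0,0,0,0,0]}}

```text
t: 22.75
eef_pos: [0.6709, -0.0138, 0.0606]
tool_rot: [-0.001, 0.709, 0.706, -0.0]
contact_force: [0.4, 0.1, 0.1]
gripper_width: 0.441
grasp_force: 40.5
```

```bash
python3 -c "
from h import *
held('w17',[.6753,-.0125])"
```

```text
[('B', 4755, array([ 0.6697, -0.0126]), (257.9, 256.3), 788)]
t 22.8 at [ 0.671  -0.0136  0.061 ] w 0.445 shift [0.0001 0.0056 0.013 ] turn [-0.  -0.  -0.2]
```

Call:
{"op": "arm_command", "data": {"commands": [0,0.005,0,0,0,0,0,0,0.005,0.013,0,0,0,0,0,0.005,0.013,0,0,0,0,0,0.005,0.013,0,0,0,0.7,0,0.005,0.013,0,0,0,0.7,0,0.005,0.013,0,0,0,0.9,0,0.005,-0.03,0,0,0,1,0,0.005,-0.07,0,0,0,1]}}

```text
t: 23.6
eef_pos: [0.6764, -0.0146, 0.1306]
tool_rot: [-0.001, 0.709, 0.705, -0.001]
contact_force: [0.9, 0.4, -0.3]
gripper_width: 1.002
grasp_force: 0.0
```

```bash
python3 -c "
from h import *
snap('wrist','w18')
for t in tokens('w18'):print(t)
for n in range(1,6):print(n,[(t[0],t[2]) for t in tokens('w18',.022+.01*n) if t[3][0]>200])
snap('top','t18'); print([t[:4] for t in tokens('t18',fish=False)])
plan([.4528,-.0095,.02])"
```

```text
('O', 654, array([ 0.4526, -0.0097]), (66.9, 177.2), 140)
('O', 2158, array([0.6675, 0.0695]), (249.8, 93.6), 379)
1 [('O', array([0.6682, 0.069 ]))]
2 [('O', array([0.6685, 0.0688]))]
3 [('O', array([0.6688, 0.0686]))]
4 [('O', array([0.6691, 0.0684]))]
5 [('O', array([0.6694, 0.0681]))]
[('O', 122, array([ 0.4528, -0.0093]), (288.8, 220.0)), ('O', 141, array([0.6831, 0.0679]), (263.9, 143.1)), ('B', 121, array([ 0.4435, -0.1829]), (347.7, 224.3))]
t 23.7 at [ 0.6814 -0.0137  0.1372] w 1.001 shift [ 0.0028 -0.2299  0.1147] turn [ 0.6 -0.  -0.3]
```

```bash
python3 -c "
from h import *
im=np.load('pics/w18.npz')['img'];hsv=cv2.cvtColor(im,cv2.COLOR_RGB2HSV)
m=cv2.inRange(hsv,*RNG['B']);k,_,s,c=cv2.connectedComponentsWithStats(m)
for i in range(1,k):
  if s[i,4]>30:print(s[i],c[i].round(1))
for z in(.032,.042,.052):print(z,w2px('w18',[.6753,-.0125,z],True))
x0=225
sub=hsv[160:230:3,x0:290:3];mm=m[160:230:3,x0:290:3]
for r,q in zip(sub,mm):print(''.join('B' if b else ('.' if p[1]<60 and p[2]>140 else '-') for p,b in zip(r,q)))
"
```

```text
[232 152  53  18 108] [259.2 158.1]
[238 175  44  33 719] [260.7 192.6]
[ 91 286   9   8  38] [ 95.  289.8]
0.032 (np.float64(258.3901558976398), np.float64(182.784614233994))
0.042 (np.float64(258.3707424779954), np.float64(185.86067148813697))
0.052 (np.float64(258.34985376173), np.float64(189.16665509041408))
....-------------B-...
...-B-------------B-..
..-B---------------B-.
..-------------------.
..--------------------
.----------BBB--------
.--------B-BBBBBB-----
.---------..-BBBBB----
.------B-....-BBBBB---
.-----B-......BBBBB---
.----BBB......BBBB----
.----BBB-....-BBBB----
.----BBBB-..-BBBBB----
..---BBBBBBBBBBBB-----
-.----BBBBBBBBBB------
-.-----BBBBBBBB-------
-..-----------------.-
-..-------------------
-...---------------.--
-....-------------.---
-......---------.-----
-........-----.------.
-..........---------..
--...........----.....
```

The blue stack shows its dot at about row 188, which fits two tokens lying flat. On to the leftovers.

Call:
{"op": "arm_command", "data": {"commands": [0.005,-0.223,0,0,0,0,1,0.005,-0.223,0,0,0,0,1,0.005,-0.223,0,0,0,0,1,0.005,-0.223,0.02,0,0,0,1,0.005,-0.223,0.05,0,0,0,1,0.005,-0.223,0.1,0,0,0,1,0.005,-0.223,0.11,0,0,0,1,0.005,-0.223,0.11,0,0,0,1]}}

```text
t: 24.5
eef_pos: [0.4537, -0.0082, 0.0197]
tool_rot: [-0.001, 0.709, 0.705, -0.001]
contact_force: [-0.0, -1.7, 1.1]
gripper_width: 1.001
grasp_force: 0.0
```

```bash
python3 -c "
from h import *
snap('wrist','w19')
ts=tokens('w19');print(ts)
p=[t[2] for t in ts if t[0]=='O' and np.hypot(*(t[2]-[.453,-.0095]))<.05][0]
plan([*p,-.024])"
```

```text
[('O', 2623, array([ 0.4527, -0.0096]), (258.4, 225.9), 499)]
t 24.55 at [ 0.4552 -0.008   0.021 ] w 1.001 shift [-0.0017 -0.0025  0.045 ] turn [ 0.  -0.  -0.3]
```

Call:
{"op": "arm_command", "data": {"commands": [-0.0015,-0.002,0.022,0,0,0,1,-0.0015,-0.002,0.045,0,0,0,1,-0.0015,-0.002,0.045,0,0,0,0,-0.0015,-0.002,0.045,0,0,0,0,-0.0015,-0.002,0.045,0,0,0,0,-0.0015,-0.002,0.045,0,0,0,0,-0.0015,-0.002,0.045,0,0,0,0]}}

```text
t: 25.25
eef_pos: [0.454, -0.0098, -0.0227]
tool_rot: [0.001, 0.709, 0.705, 0.001]
contact_force: [-2.0, -0.4, 10.2]
gripper_width: 0.445
grasp_force: 38.9
```

Call:
{"op": "arm_command", "data": {"commands": [0,0,-0.05,0,0,0,0,-0.03,0.015,-0.08,0,0,0,0,-0.07,0.03,-0.1,0,0,0,0,-0.11,0.05,-0.1,0,0,0,0,-0.155,0.07,-0.1,0,0,0,0,-0.2,0.09,-0.1,0,0,0,0,-0.24,0.11,-0.1,0,0,0,0,-0.265,0.121,-0.08,0,0,0,0]}}

```text
t: 26.05
eef_pos: [0.5752, -0.281, 0.0591]
tool_rot: [0.004, 0.71, 0.704, 0.001]
contact_force: [-0.0, -0.4, 0.0]
gripper_width: 0.442
grasp_force: 40.5
```

Call:
{"op": "arm_command", "data": {"commands": [0,0,0.03,0,0,0,0,0,0,0.057,0,0,0,0,0,0,0.057,0,0,0,0,0,0,0.057,0,0,0,0.7,0,0,0.057,0,0,0,0.7,0,0,0.057,0,0,0,0.7,0,0,0,0,0,0,1,0,0,-0.03,0,0,0,1]}}

```text
t: 26.85
eef_pos: [0.5724, -0.2753, 0.0879]
tool_rot: [0.0, 0.709, 0.705, 0.0]
contact_force: [1.3, 0.0, 1.3]
gripper_width: 0.995
grasp_force: 0.0
```

```bash
python3 -c "
from h import *
snap('wrist','w20')
for t in tokens('w20',.015):print(t)
snap('top','t20'); print([t[:4] for t in tokens('t20',.015,fish=False)])
plan([.4435,-.183,.02])"
```

```text
('O', 24373, array([ 0.5767, -0.3725]), (264.1, 287.7), 18)
('O', 24373, array([ 0.5685, -0.3735]), (255.8, 288.5), 74)
('O', 24373, array([ 0.5844, -0.37  ]), (272.0, 285.5), 10)
('O', 24373, array([ 0.5809, -0.3698]), (268.5, 285.4), 37)
('O', 24373, array([ 0.5881, -0.3657]), (275.9, 281.9), 11)
('O', 24373, array([ 0.5953, -0.3656]), (283.3, 281.7), 17)
('O', 24373, array([ 0.6047, -0.3636]), (293.0, 279.8), 14)
('O', 24373, array([ 0.6385, -0.3533]), (328.1, 269.7), 25)
('O', 24373, array([ 0.5703, -0.275 ]), (257.0, 193.1), 313)
('O', 24373, array([ 0.6212, -0.2545]), (317.6, 169.5), 13)
('O', 24373, array([ 0.617 , -0.2402]), (313.4, 152.6), 17)
('O', 24373, array([ 0.5077, -0.2825]), (185.2, 201.6), 1238)
('O', 24373, array([ 0.5923, -0.226 ]), (283.9, 135.3), 458)
('B', 1189, array([ 0.4454, -0.1835]), (110.9, 92.1), 305)
[('O', 1764, array([ 0.5704, -0.2746]), (378.5, 182.0)), ('O', 1764, array([ 0.6022, -0.2212]), (360.4, 171.1)), ('O', 142, array([0.6817, 0.0679]), (263.9, 143.1)), ('B', 118, array([ 0.4433, -0.1816]), (347.7, 224.3))]
t 26.95 at [ 0.5764 -0.2766  0.0925] w 1.003 shift [ 0.0933 -0.1342  0.0707] turn [ 0.6  0.3 -0.3]
```

Call:
{"op": "arm_command", "data": {"commands": [0.092,-0.129,0,0,0,0,1,0.092,-0.129,0,0,0,0,1,0.092,-0.129,0,0,0,0,1,0.092,-0.129,0.02,0,0,0,1,0.092,-0.129,0.06,0,0,0,1,0.092,-0.129,0.066,0,0,0,1,0.092,-0.129,0.066,0,0,0,1]}}

```text
t: 27.65
eef_pos: [0.443, -0.1826, 0.0192]
tool_rot: [-0.001, 0.709, 0.705, -0.0]
contact_force: [0.1, 1.4, 0.6]
gripper_width: 1.0
grasp_force: 0.0
```

```bash
python3 -c "
from h import *
snap('wrist','w21')
ts=[t for t in tokens('w21') if t[0]=='B'];print(ts)
p=[t[2] for t in ts if np.hypot(*(t[2]-[.444,-.183]))<.05][0]
plan([*p,-.024])"
```

```text
[('B', 2426, array([ 0.4428, -0.1831]), (259.7, 224.8), 577)]
t 27.7 at [ 0.444  -0.1829  0.0201] w 0.997 shift [-0.0002 -0.0013  0.0441] turn [ 0.  -0.  -0.3]
```

Call:
{"op": "arm_command", "data": {"commands": [0,-0.001,0.022,0,0,0,1,0,-0.001,0.044,0,0,0,1,0,-0.001,0.044,0,0,0,0,0,-0.001,0.044,0,0,0,0,0,-0.001,0.044,0,0,0,0,0,-0.001,0.044,0,0,0,0,0,-0.001,0.044,0,0,0,0]}}

```text
t: 28.4
eef_pos: [0.4437, -0.1833, -0.0228]
tool_rot: [0.001, 0.709, 0.705, 0.0]
contact_force: [-1.4, -0.0, 8.5]
gripper_width: 0.445
grasp_force: 39.1
```

Call:
{"op": "arm_command", "data": {"commands": [0,0,-0.05,0,0,0,0,0,0,-0.1,0,0,0,0,-0.03,0.035,-0.1,0,0,0,0,-0.06,0.07,-0.1,0,0,0,0,-0.1,0.1,-0.1,0,0,0,0,-0.147,0.109,-0.09,0,0,0,0,-0.147,0.109,-0.06,0,0,0,0,-0.147,0.109,-0.06,0,0,0,0]}}

```text
t: 29.2
eef_pos: [0.5478, -0.3313, 0.0327]
tool_rot: [-0.003, 0.71, 0.704, -0.001]
contact_force: [-0.3, 1.4, -0.6]
gripper_width: 0.444
grasp_force: 40.5
```

Call:
{"op": "arm_command", "data": {"commands": [0,0,0.02,0,0,0,0,0,0,0.037,0,0,0,0,0,0,0.037,0,0,0,0,0,0,0.037,0,0,0,0.7,0,0,0.037,0,0,0,0.7,0,0,0.037,0,0,0,0.7,0,0,0,0,0,0,1,0,0,-0.05,0,0,0,1]}}

```text
t: 30.0
eef_pos: [0.5487, -0.3296, 0.0844]
tool_rot: [-0.003, 0.709, 0.705, -0.001]
contact_force: [0.9, -0.7, 0.1]
gripper_width: 0.995
grasp_force: 0.0
```

```bash
python3 -c "
from h import *
snap('top','t22'); print([t[:4] for t in tokens('t22',.015,fish=False)])
snap('wrist','w22'); print([t[:4] for t in tokens('w22',.015) if t[0]=='B'])
plan([.68,-.05,.18])"
```

```text
[('O', 2397, array([ 0.5088, -0.2498]), (370.6, 202.5)), ('O', 2397, array([ 0.549 , -0.3277]), (396.6, 189.5)), ('O', 2397, array([ 0.5707, -0.2748]), (378.6, 181.9)), ('O', 2397, array([ 0.6022, -0.2212]), (360.4, 171.1)), ('O', 143, array([0.6817, 0.0679]), (263.9, 143.1)), ('B', 122, array([ 0.5495, -0.3294]), (397.1, 189.3))]
[('B', 1380, array([ 0.5491, -0.3294]), (252.1, 187.9))]
t 30.1 at [ 0.5556 -0.3321  0.0931] w 0.999 shift [ 0.2823  0.1239 -0.0871] turn [ 0.6  0.3 -0.3]
```

Call:
{"op": "arm_command", "data": {"commands": [0,0,-0.045,0,0,0,1,0.05,0.03,-0.045,0,0,0,1,0.09,0.055,-0.045,0,0,0,1,0.13,0.08,-0.045,0,0,0,1,0.17,0.105,-0.045,0,0,0,1,0.21,0.128,-0.045,0,0,0,1,0.218,0.131,-0.045,0,0,0,1,0.218,0.131,-0.045,0,0,0,1]}}

```text
t: 30.9
eef_pos: [0.6836, -0.1097, 0.131]
tool_rot: [-0.0, 0.707, 0.707, 0.001]
contact_force: [-0.3, -1.7, -0.4]
gripper_width: 0.999
grasp_force: 0.0
```

```bash
python3 -c "
from h import *
snap('wrist','w23');plan([.6805,-.112,.047])
g=cv2.cvtColor(np.load('pics/w23.npz')['img'],cv2.COLOR_RGB2GRAY)
print(w2px('w23',[.6805,-.112,.11],True),w2px('w23',[.6805,-.112,.075],True))
for r in g[150:260:4,205:325:3]:print(''.join('#' if p<45 else '+' if p<90 else '.' for p in r))"
```

```text
t 30.95 at [ 0.6828 -0.1128  0.1307] w 0.999 shift [ 0.0009 -0.0024  0.0837] turn [ 0.   0.  -0.2]
(np.float64(255.16068560895758), np.float64(220.3286794732318)) (np.float64(255.52905443881872), np.float64(203.01631678213465))
........................................
....+...................................
........................................
........................................
........................................
........................................
........................................
........................................
........................................
...................+....................
.................+++....................
..............+++++++...................
.............+++++++++..................
............+++++++++++.....++..........
......+++++.+++++++++++.................
............+++++++++++.................
............+++++++++++++...............
...........+++++++++++++................
...........+++++++++++++................
............+++++++++++.................
............+++++++++++.................
..............+++++++...................
........................................
........................................
........................................
........................................
..................+.....................
..................+.....................
```

Call:
{"op": "arm_command", "data": {"commands": [0.002,-0.002,0.03,0,0,0,1,0.002,-0.002,0.06,0,0,0,1,0.002,-0.002,0.083,0,0,0,1,0.002,-0.002,0.083,0,0,0,0,0.002,-0.002,0.083,0,0,0,0,0.002,-0.002,0.083,0,0,0,0,0.002,-0.002,0.083,0,0,0,0,0.002,-0.002,0.083,0,0,0,0]}}

```text
t: 31.75
eef_pos: [0.6821, -0.1116, 0.0493]
tool_rot: [0.001, 0.709, 0.705, 0.001]
contact_force: [-1.0, -1.5, 5.4]
gripper_width: 0.292
grasp_force: 39.2
```

Call:
{"op": "arm_command", "data": {"commands": [0,0,0,0,0,0,0]}}

```text
t: 31.85
eef_pos: [0.6821, -0.1116, 0.0493]
tool_rot: [0.001, 0.709, 0.705, 0.001]
contact_force: [-0.5, -1.3, 6.6]
gripper_width: 0.292
grasp_force: 39.5
```

Call:
{"op": "arm_command", "data": {"commands": [0.01,-0.0006,0,0,0,0,0,0.03,-0.0018,0,0,0,0,0,0.05,-0.003,0,0,0,0,0,0.07,-0.0042,0,0,0,0,0,0.09,-0.0054,0,0,0,0,0,0.11,-0.0066,0,0,0,0,0,0.125,-0.0075,0,0,0,0,0,0.125,-0.0075,0,0,0,0,0]}}

```text
t: 32.65
eef_pos: [0.6744, 0.018, 0.0493]
tool_rot: [-0.0, 0.708, 0.706, 0.002]
contact_force: [-2.5, 2.1, 7.3]
gripper_width: 0.291
grasp_force: 39.9
```

Call:
{"op": "arm_command", "data": {"commands": [0.015,-0.0009,0,0,0,0,0,0.03,-0.0018,0,0,0,0,0,0.045,-0.0027,0,0,0,0,0,0.058,-0.0035,0,0,0,0,0,0.066,-0.004,0,0,0,0,0,0.071,-0.0042,0,0,0,0,0,0.072,-0.0042,0,0,0,0,0,0.072,-0.0042,0,0,0,0,0]}}

```text
t: 33.45
eef_pos: [0.6706, 0.0817, 0.0492]
tool_rot: [0.002, 0.71, 0.704, -0.002]
contact_force: [-5.8, -7.9, 14.1]
gripper_width: 0.293
grasp_force: 40.4
```

Call:
{"op": "arm_command", "data": {"commands": [0.003,0,0,0,0,0,0,0.005,0,0,0,0,0,0,0.005,0,0,0,0,0,0]}}

```text
t: 33.75
eef_pos: [0.6706, 0.0815, 0.0492]
tool_rot: [0.004, 0.711, 0.703, -0.004]
contact_force: [-8.0, -17.0, 19.7]
gripper_width: 0.291
grasp_force: 40.9
```

Call:
{"op": "arm_command", "data": {"commands": [0.003,0,0,0,0,0,0.7,0.002,0,0,0,0,0,1,0.002,0,0,0,0,0,1,0.002,0,-0.05,0,0,0,1,0.002,0,-0.1,0,0,0,1,-0.05,0,-0.11,0,0,0,1,-0.09,0,-0.13,0,0,0,1,-0.09,0,-0.13,0,0,0,1]}}

```text
t: 34.55
eef_pos: [0.6718, -0.0082, 0.1798]
tool_rot: [0.003, 0.713, 0.702, -0.0]
contact_force: [0.4, -0.6, 0.3]
gripper_width: 0.998
grasp_force: 0.0
```

```bash
python3 -c "
from h import *
snap('wrist','w24');snap('top','t24');print(get_obs()['eef_pos'],get_obs()['contact_force'])
print([t[:4] for t in tokens('w24')if t[1]<20000]); print([t[:4] for t in tokens('t24',.015,fish=False)])
def prof(f,pts,fish):
  g=cv2.cvtColor(np.load('pics/'+f+'.npz')['img'],cv2.COLOR_RGB2GRAY)
  return [int(g[int(round(v)),int(round(u))]) for u,v in (w2px(f,p,fish) for p in pts)]
# knob-top profile along slide line: y scan at z=.11
ys=np.arange(.05,.115,.003);print('w',list(zip(ys.round(3),prof('w24',[[.669-.06*(y-.08),y,.11] for y in ys],True))))
print('t0',prof('top0',[[.6716,y,.11] for y in ys],False));print('t24',prof('t24',[[.6716,y,.11] for y in ys],False))"
```

```text
[ 6.69949619e-01 -4.53043540e-04  1.77694986e-01] [ 0.09360649 -0.22016083 -0.83761159]
[]
[]
w [(np.float64(0.05), 74), (np.float64(0.053), 77), (np.float64(0.056), 75), (np.float64(0.059), 75), (np.float64(0.062), 61), (np.float64(0.065), 132), (np.float64(0.068), 57), (np.float64(0.071), 48), (np.float64(0.074), 46), (np.float64(0.077), 49), (np.float64(0.08), 50), (np.float64(0.083), 49), (np.float64(0.086), 48), (np.float64(0.089), 51), (np.float64(0.092), 97), (np.float64(0.095), 148), (np.float64(0.098), 92), (np.float64(0.101), 95), (np.float64(0.104), 95), (np.float64(0.107), 94), (np.float64(0.11), 94), (np.float64(0.113), 93)]
t0 [75, 75, 77, 51, 48, 130, 40, 46, 50, 50, 47, 48, 44, 47, 54, 160, 150, 152, 159, 90, 96, 100]
t24 [83, 84, 84, 57, 52, 140, 39, 49, 53, 53, 55, 53, 49, 45, 60, 173, 161, 163, 171, 103, 107, 105]
```

The slide is home: it met the hard stop and the picture profile matches the start. Both leftover tokens went undetected in this top view, so I'll check why.

```bash
python3 -c "
from h import *
im=np.load('pics/t24.npz')['img'];a=np.load('pics/t22.npz')['img']
for u,v in((378,182),(378,187),(397,189),(397,194),(384,182)):print(u,v,a[v,u],im[v,u])
h=cv2.cvtColor(im,cv2.COLOR_RGB2HSV)[170:205:2,365:415:2]
for r in h:print(''.join('B' if 100<p[0]<130 and p[1]>90 else '.' if p[1]<90 else 'O' if p[0]<20 and p[1]>190 else '-' for p in r))
print(im.mean((0,1)),a.mean((0,1)))"
```

```text
378 182 [164 155 138] [127 111  97]
378 187 [176  95  42] [126 115  99]
397 189 [164 153 130] [124 110  95]
397 194 [ 49  70 120] [129 113  99]
384 182 [176  93  40] [126 114  97]
.........................
.........................
.........................
.........................
.........................
.........................
.........................
.........................
.........................
.........................
.........................
.........................
.........................
.........................
.........................
.........................
.........................
.........................
[146.86836751 133.83107503 118.90742493] [142.53635152 129.15564982 114.43718974]
```

```bash
python3 -c "
from h import *
snap('side','s24')
print([t[:4] for t in tokens('s24',.015,fish=False,minA=30)])
im=np.load('pics/s24.npz')['img']
for p in([.5707,-.2748,.015],[.5495,-.3294,.015],[.5626,-.304,.005]):
  u,v=w2px('s24',p);print(u,v,im[int(v),int(u)],im[int(v),int(u)+4])
t=np.load('pics/t24.npz')['img'];g=cv2.cvtColor(t,cv2.COLOR_RGB2HSV)[:,:,1]
for r in g[150:260:6,300:460:4]:print(' '.join('%3d'%x for x in r))
"
```

```text
[('O', 3200, array([ 0.5499, -0.3357]), (302.8, 317.0)), ('O', 3200, array([ 0.579 , -0.3011]), (310.8, 302.3)), ('O', 3200, array([ 0.6331, -0.297 ]), (332.5, 297.2)), ('O', 3200, array([ 0.5716, -0.2776]), (305.0, 294.6)), ('O', 3200, array([ 0.6282, -0.2813]), (328.4, 292.2)), ('O', 3200, array([ 0.6228, -0.264 ]), (324.0, 286.7)), ('O', 3200, array([ 0.5465, -0.2452]), (291.3, 285.3)), ('B', 174, array([ 0.5505, -0.3318]), (302.6, 315.4))]
304.28778024701137 293.6882867264856 [130 119  95] [137  94  66]
301.87091103474546 314.6221998102807 [130 119  97] [117 112 103]
304.0686037996377 307.0231528722569 [107  64  33] [106  64  30]
 39  32  34  35  37  29  30  61  57  60  58  61  55  61  57  57  62  58  59  53  62  59  59  62  57  65  62  55  51  53  53  51  47  45  45  46  48  47  47  49
 35  26  23  29  28  30  34  26  62  60  57  57  61  56  62  58  56  58  59  60  58  57  63  62  61  59  58  61  68  55  52  53  53  48  48  44  50  50  50  50
 43  46  46  45  48  46  46  49  44  71  58  54  56  57  56  60  58  56  59  55  56  56  61  57  59  59  58  61  61  60  52  55  52  57  5
[... 1881 characters left out ...]
  60  58  60  57  36  46  40  36  46  34  36  55  33  35  49
 46  46  48  45  45  47  48  44  44  46  46  48  47  44  45  47  46  48  44  69  62  58  57  58  61  61  59  42  45  32  50  57  38  59  41  54  63  62  61  60
 47  44  46  43  46  45  45  48  46  47  46  49  49  49  47  49  44  45  47  45  62  58  58  61  52  42  59  47  37  52  43  74  59  61  57  66  57  54  60  63
 48  46  46  46  47  46  46  45  46  47  45  45  47  44  45  47  47  46  47  46  44  60  71  46  56  40  55  65  42  65  61  59  61  61  60  57  60  51  58  61
 45  46  46  48  46  47  45  48  46  45  47  46  47  46  49  44  44  45  46  47  47  54  53  56  58  43  69  62  59  60  63  60  63  64  59  59  64  63  58  64
```

The arm was blocking the top view. The side camera shows both leftover tokens resting in the tray, and the robot is clear of everything, so I'm handing in.

```bash
python3 -c "
from station import hand_in
print(hand_in())"
```

```text
the job is handed in; nothing more can be done
None
```

I handed the job in at about 35 s of the 210 s allowed; no score came back. By camera, four orange and two blue tokens were in their tubes (last seen before the push, not under the hood), one spare of each colour was in the tray, and the slide was home against its stop.

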